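# Set out the reagent make-up tray round a flask in its cork ring

### The arm

A 6-joint arm with a two-finger parallel gripper is mounted at the origin on a cart in front of the work surface, level with it; the furniture and walls round the work are solid. World frame = base frame: x ahead of the robot, y to its left, z up, the work surface at z = 0. Lengths are in m, angles in degrees, forces in N, time in s.
With the tool pointing down it reaches from about 0.3 to 0.825 m from the base axis. Payload 5.4 kg.
Tool frame: the origin (TCP) lies on the centre line of the jaws, within the pads' length; the fingertips stand 8 mm ahead of it and the grasp point (between the pads) lies 11 mm behind it; z points along the fingers, x is the direction in which the jaws open and shut, and the axes are right-handed (so a half turn about z gives the same grasp; the last joint's range is limited). The gripper opens to 92 mm and grips with 3 to 60 N. Pads are 20 mm wide; open, the fingers measure 128 mm over their backs; the gripper's body (75 mm by 189 mm) begins 69 mm behind the grasp point.
Start: joints at [60.957, 9.076, 91.501, -0, 79.423, -12.038], TCP at [0.168, 0.55, 0.223] pointing down, gripper open.
Joint ranges: [-166.64, 166.64], [-54.1, 131.32], [10.49, 154.53], [-73.88, 253.88], [9.74, 151.15], [-171.62, 171.62]. Speed limits (degrees/s): [147.25, 147.25, 180, 180, 180, 180].

### API

Orientations are given as a 3x3 rotation matrix whose columns are the frame's x, y, z axes.
In Python, from station import bot gives the robot as it stands.
- The arm moves only by the shell command python3 -m pendant 'ROWS' [OPENING]. ROWS is JSON, a list of rows, each a list of 2 entries, a list of its own where there are three numbers: the shift along the tool's x, y, z in cm, then the turn, a rotation vector about the tool's x, y, z in rad. In form: [[[x, y, z], [ax, ay, az]], ...]. A call has 1 to 5 rows; each row shifts and turns the pose as measured when the row begins, along the tool's axes as they then stand; what a row does not reach is not made up. A row lasts 1/10 s, in which the tool goes at most 50 mm and 8.59 degrees, less where a joint would pass 70% of its speed; a pose out of reach is approached as far as the arm can. A call with a gripper value outside its range is refused whole. OPENING is the finger opening in cm, from 0 to 9.19, set as the call begins (- or left out, the last holds). The fingers move at their own pace and stop on an object; the grip force is fixed at half the most. Time passes only in rows, so rows that do not move let the fingers close. It gives the time, the measured TCP pose, the force and the opening at its end, in the units of the state.
- bot.observe(): the state, without advancing time (a new reading comes with each control period).
- bot.camera(name): name is "scene" or "top" or "wrist"; returns (picture, depth): 384x512x3 uint8, blue, green, red; 384x512 float32, m along the optical axis (not along the pixel's ray), 0 where there is no reading.
- bot.get_calibration(name): a dict with "fx", "fy", "cx", "cy" (pixels), "dist" ([k1, k2, p1, p2, k3] as OpenCV has them; the pictures are not rectified), "T" (4x4, takes a point from camera to world coordinates). Camera axes: x right, y down, z forward; pixel columns grow to the right and rows downward; lengths in m; the calibration is good to about 2 mm. A picture is of the moment at which its call begins: read the wrist's pose just before it. get_calibration takes no time and is no camera call; for the wrist camera it gives the pose at the moment of the call.
- bot.finish_job(): hands the job in, once; it reports no verdict.
The state is a dict: "time_s": time; "joint_positions": joint angles; "joint_velocities": joint speeds; "effort": joint torques, N m; "tcp_pos": TCP position; "eef_rot": TCP orientation; "contact_force": force on the tool from outside, world axes, zero at the start; "ft_torque": the same for the moment, N m; "gripper_width": finger opening in m.
Only numpy, scipy, OpenCV 4.12 (cv2) and the standard library are available. Lean on these libraries where they do the work, as an engineer would, in place of code of your own. Each camera call takes 0.05 s, during which the arm holds its last target.

### The job

Get the spill tray ready for making up reagent: stand the cork ring flat in the middle of the tray and seat the round-bottom flask upright in it, lowering it gently. Stand the blue-capped bottle to the left of the ring and the brown bottle to the right of it, in one row with it along the tray, and the small green-capped bottle straight behind the ring (away from you), each upright on the tray floor with a gap of about 2 cm to the ring. Do not disturb the red-capped bottle and the white-lidded cup, and tip nothing over.

Things in the scene. Friction and masses are not known exactly. Their poses are not given: they have to be found in the camera images.
- tray: low grey plastic spill tray, fixed, 280 x 200 mm, 14 mm high lip, inner floor 3 mm above the worktop. Origin: underside centre; its x axis runs across the short side, away from the robot; its y axis runs along the long side, to the left as the robot sees it; turned by up to 15 degrees
- cork_ring: natural cork flask ring, loose, 66 mm outer diameter, 30 mm high, 50 g, straight outside wall to be gripped across the full diameter; 45-degree conical seat in the top, from 52 mm wide at the rim down to a 28 mm through bore. Origin: underside centre, z up
- flask: clear glass round-bottom flask, yellow stopper, loose, 120 g. Origin: centre of the round bulb (radius 28 mm); z runs up the neck. Neck and stopper: a 25 mm cylinder 38 to 80 mm above the origin; grip there. Starts upright in the white stand, origin 37.6 mm above the worktop. Fully seated in the cork ring its origin is 43.6 mm above the ring underside; the seat centres it
- flask_stand: white plastic draining stand in which the flask stands at the start, fixed, round saucer 92 mm across with a 62 mm collar, 24 mm high. Origin: underside centre
- blue_bottle: white reagent bottle with a blue screw cap, loose, body 62 mm diameter, total height 130 mm, 270 g; cap 36 mm diameter, from 112 to 130 mm height. Origin: underside centre, z up
- amber_bottle: brown reagent bottle with a black screw cap, loose, body 52 mm diameter, total height 105 mm, 130 g; cap 31 mm diameter, from 91 to 105 mm height. Origin: underside centre, z up
- green_vial: small white reagent bottle with a green screw cap and a purple band, loose, body 33 mm diameter, total height 58 mm, 30 g; cap 23 mm diameter, from 52 to 58 mm height. Origin: underside centre, z up
- red_bottle: white reagent bottle with a red screw cap, loose, body 48 mm diameter, 95 mm high; not needed, stays where it is. Origin: underside centre
- white_cup: grey specimen cup with a white lid, loose, 63 mm diameter, 65 mm high; not needed, stays where it is. Origin: underside centre
Mind the look-alikes: they are no part of the job. What is meant by the amber_bottle is not pink or purple, and is the smaller of those in its own colour.

How it is judged (in metres and radians):
At the end, for the whole second after the job is handed in: ring flat, within 15 mm of tray centre; flask fully seated in it, within 11 degrees of upright; blue-capped bottle left, brown right, green-capped behind, each within 22 mm of the tray centre line, upright on the tray floor, 5 to 37 mm clear of the ring; all at rest (horizontal distance between cork_ring and tray below 0.015 m and z of cork_ring in the frame of tray between 0 and 0.006 m and angle between each of cork_ring, blue_bottle, amber_bottle, green_vial's own z axis and vertical below 0.08 rad and z of blue_bottle in the frame of tray between 0 and 0.006 m and z of amber_bottle in the frame of tray between 0 and 0.006 m and z of green_vial in the frame of tray between 0 and 0.006 m and horizontal distance between flask and cork_ring below 0.006 m and z of flask in the frame of cork_ring between 0.04 and 0.048 m and angle between flask's own z axis and vertical below 0.2 rad and horizontal distance between blue_bottle and cork_ring between 0.069 and 0.101 m and x of blue_bottle in the frame of tray between -0.022 and 0.022 m and y of blue_bottle in the frame of tray above 0.03 m and horizontal distance between amber_bottle and cork_ring between 0.064 and 0.096 m and x of amber_bottle in the frame of tray between -0.022 and 0.022 m and y of amber_bottle in the frame of tray below -0.03 m and horizontal distance between green_vial and cork_ring between 0.0545 and 0.0865 m and y of green_vial in the frame of tray between -0.022 and 0.022 m and x of green_vial in the frame of tray above 0.03 m and linear speed of each of cork_ring, flask, blue_bottle, amber_bottle, green_vial below 0.01 m/s); the robot touches nothing.
It fails at once if the red-capped bottle or the white-lidded cup was moved more than 15 mm (distance of any of red_bottle, white_cup from where it was at the start of the episode above 0.015 m).
It fails at once if a bottle or the flask was tipped over (angle between any of flask, blue_bottle, amber_bottle, green_vial, red_bottle, white_cup's own z axis and vertical above 1 rad).
It fails at once if the flask was dropped or pressed hard onto the ring (over 30 N) (contact force between flask and cork_ring above 30 N).
It also fails if it takes over 131 s, if anything falls off the work surface, if the arm or the gripper's body presses on something with over 40 N, if the wrist force passes 120 N, or if a joint passes its speed limit or range.

## Working session

There is one attempt and no reset: what is moved stays moved. The work goes in short steps, Python scripts to look and compute and a shell command to move; the robot and the scene stay as the last step left them, time stands still between calls to the robot, and variables do not carry over. Pictures are saved under pics/ and viewed, and the job is handed in when it is done.

```bash
ls; mkdir -p pics; python3 - <<'E'
from station import bot
import cv2,numpy as np
s=bot.observe();print(s['time_s'],s['tcp_pos'],s['eef_rot'],s['gripper_width'])
for n in ['scene','top','wrist']:
    c=bot.get_calibration(n)
    p,d=bot.camera(n)
    cv2.imwrite(f'pics/{n}0.png',p);np.savez(f'{n}0.npz',p=p,d=d,T=c['T'],K=[c['fx'],c['fy'],c['cx'],c['cy']],dist=c['dist'])
    print(n,c)
E
```

```text
pics
0.0 [0.16788008 0.549301   0.22160828] [[ 2.92474632e-01  9.56272831e-01 -9.28718659e-04]
 [ 9.56271429e-01 -2.92475839e-01 -1.68436837e-03]
 [-1.88234348e-03 -3.95472101e-04 -9.99998150e-01]] 0.09166235769213661
scene {'fx': 407.9241633819921, 'fy': 407.9241633819921, 'cx': 254.70341690027325, 'cy': 193.18072642315897, 'dist': array([-0.14989077,  0.        ,  0.        ,  0.        ,  0.        ]), 'T': array([[ 5.49748142e-01, -5.88076671e-01,  5.93247679e-01,
        -5.32922454e-01],
       [-8.35330135e-01, -3.86396928e-01,  3.91051122e-01,
        -7.61529012e-01],
       [-7.38960936e-04, -7.10537291e-01, -7.03659159e-01,
         1.23281652e+00],
       [ 0.00000000e+00,  0.00000000e+00,  0.00000000e+00,
         1.00000000e+00]])}
top {'fx': 358.0445725778593, 'fy': 358.0445725778593, 'cx': 258.06843724323886, 'cy': 195.04686712532128, 'dist': array([-0.02403755,  0.        ,  0.        ,  0.        ,  0.        ]), 'T': array([[ 0.007305  , -0.98243008,  0.18648798,  0.24574596],
       [-0.99992559, -0.0089986 , -0.00823666, -0.0967053 ],
       [ 0.00977007, -0.18641393, -0.98242272,  1.20506113],
       [ 0.        ,  0.        ,  0.        ,  1.        ]])}
wrist {'fx': 322.95249965527483, 'fy': 322.95249965527483, 'cx': 260.608883972633, 'cy': 190.9212891791956, 'dist': array([-0.06577653,  0.        ,  0.        ,  0.        ,  0.        ]), 'T': array([[ 2.91865404e-01,  9.20930117e-01,  2.58267894e-01,
         9.51445076e-02],
       [ 9.56459151e-01, -2.80828085e-01, -7.95077340e-02,
         5.72826314e-01],
       [-6.92188610e-04,  2.70228248e-01, -9.62796040e-01,
         3.82811271e-01],
       [ 0.00000000e+00,  0.00000000e+00,  0.00000000e+00,
         1.00000000e+00]])}
```

View pics/top0.png

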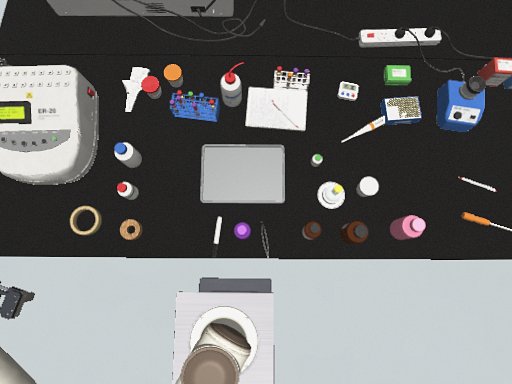

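View pics/scene0.png

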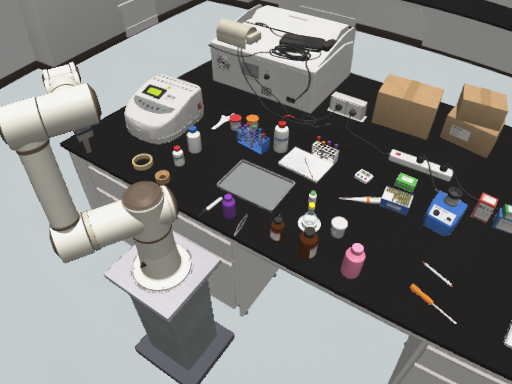

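```bash
python3 - <<'E'
import cv2
p=cv2.imread('pics/top0.png')
cv2.imwrite('pics/top0b.png',cv2.resize(p[100:360,40:390],None,fx=2.28,fy=2.28,interpolation=cv2.INTER_CUBIC))
E
```

```text
(no output)
```

View pics/top0b.png

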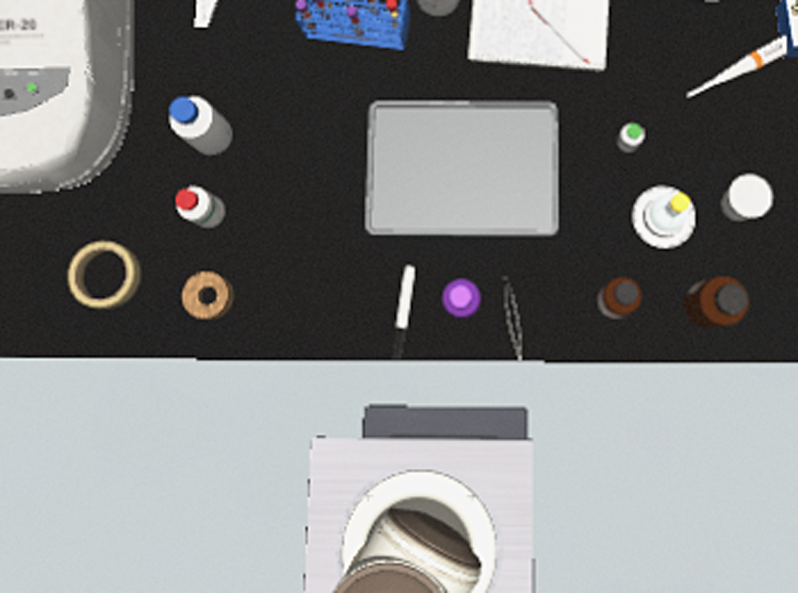

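Top picture: tray at about (243,173), cork ring at (130,229), blue cap at (121,147), red cap at (122,187), small amber cap at (314,228), flask stopper at (338,189), green cap at (317,158) and white cup lid at (368,185). Next I'll measure each one.

```bash
cat > h.py <<'E'
import numpy as np,cv2
def load(f):
    z=np.load(f);return z['p'],z['d'],z['T'],z['K'],z['dist']
def ray(u,v,K,dist):
    k=np.array([[K[0],0,K[2]],[0,K[1],K[3]],[0,0,1]])
    q=cv2.undistortPoints(np.array([[[u,v]]],float),k,np.array(dist))[0,0]
    return np.array([q[0],q[1],1])
def onz(u,v,h,T,K,dist):
    r=T[:3,:3]@ray(u,v,K,dist);return T[:3,3]+r*(h-T[2,3])/r[2]
def cloud(d,T,K,dist):
    k=np.array([[K[0],0,K[2]],[0,K[1],K[3]],[0,0,1]])
    H,W=d.shape
    g=np.stack(np.meshgrid(np.arange(W),np.arange(H)),-1).reshape(-1,1,2).astype(float)
    q=cv2.undistortPoints(g,k,np.array(dist)).reshape(H,W,2)
    P=np.dstack([q[...,0]*d,q[...,1]*d,d])
    return P@T[:3,:3].T+T[:3,3]
def proj(P,T,K,dist):
    k=np.array([[K[0],0,K[2]],[0,K[1],K[3]],[0,0,1]]);Ti=np.linalg.inv(T)
    return cv2.projectPoints(np.array(P,float).reshape(-1,3),cv2.Rodrigues(Ti[:3,:3])[0],Ti[:3,3],k,np.array(dist))[0].reshape(-1,2)
E
python3 - <<'E'
from h import *
p,d,T,K,D=load('top0.npz');C=cloud(d,T,K,D)
C[d==0]=np.nan
def blob(name,u,v,r,zlo,zhi):
    w=C[v-r:v+r+1,u-r:u+r+1].reshape(-1,3);m=(w[:,2]>zlo)&(w[:,2]<zhi);w=w[m]
    if len(w): print(name,len(w),'mean',w.mean(0).round(4),'mid',((w.max(0)+w.min(0))/2).round(4),'ext',(w.max(0)-w.min(0)).round(3))
blob('ring',130,229,16,.022,.038)
blob('blue',121,147,12,.12,.14)
blob('red',122,187,10,.085,.105)
blob('amber',314,228,10,.096,.114)
blob('bigamb',360,231,14,.08,.2)
blob('green',317,158,8,.05,.066)
blob('cup',368,185,13,.058,.072)
blob('stop',338,189,8,.105,.13)
blob('standsaucer',331,195,20,.002,.03)
for n,u,v,h in [('ring',130.5,229.5,.03),('blue',120.5,148,.13),('red',121.7,188,.095),('amber',314,228.3,.105),('green',317.3,157.6,.058),('cup',368.8,185.8,.065),('stop',338,189,.1176)]:
    print(n,onz(u,v,h,T,K,D).round(4))
# tray rim
hsv=cv2.cvtColor(p,cv2.COLOR_BGR2HSV);g=cv2.cvtColor(p,cv2.COLOR_BGR2GRAY)
m=np.zeros_like(g);m[135:212,190:295]=(g[135:212,190:295]>90)*255
c=max(cv2.findContours(m,0,1)[0],key=cv2.contourArea)
P=np.array([onz(*q[0],.014,T,K,D)[:2] for q in c],np.float32)
print('tray',cv2.minAreaRect(P))
w=C[155:192,215:270].reshape(-1,3);print('floor z',np.nanmedian(w[:,2]))
w=C[135:212,190:295].reshape(-1,3);w=w[(w[:,2]>.009)&(w[:,2]<.02)];print(len(w),cv2.minAreaRect(w[:,:2].astype(np.float32)))
E
```

```text
ring 248 mean [0.3535 0.3144 0.0285] mid [0.3533 0.3143 0.029 ] ext [0.063 0.066 0.014]
blue 107 mean [0.5956 0.329  0.1302] mid [0.5965 0.3296 0.1294] ext [0.033 0.036 0.013]
red 72 mean [0.4764 0.3271 0.0941] mid [0.4774 0.3278 0.0927] ext [0.029 0.027 0.013]
amber 82 mean [ 0.3509 -0.2811  0.1035] mid [ 0.3514 -0.2807  0.1025] ext [0.028 0.028 0.012]
bigamb 382 mean [ 0.3426 -0.4064  0.1146] mid [ 0.3442 -0.4134  0.1099] ext [0.064 0.065 0.059]
green 37 mean [ 0.5919 -0.3059  0.0576] mid [ 0.5914 -0.3046  0.057 ] ext [0.02  0.023 0.012]
cup 284 mean [ 0.4957 -0.4667  0.0643] mid [ 0.4964 -0.4666  0.0639] ext [0.061 0.061 0.011]
stop 58 mean [ 0.4742 -0.3518  0.1157] mid [ 0.4747 -0.3522  0.1133] ext [0.024 0.024 0.016]
standsaucer 470 mean [ 0.4754 -0.3516  0.0067] mid [ 0.4774 -0.3582  0.0159] ext [0.141 0.141 0.028]
ring [0.35  0.311 0.03 ]
blue [0.596  0.3267 0.13  ]
red [0.4752 0.326  0.095 ]
amber [ 0.3519 -0.279   0.105 ]
green [ 0.5924 -0.303   0.058 ]
cup [ 0.4963 -0.4687  0.065 ]
stop [ 0.4736 -0.3544  0.1176]
tray ((0.5498979091644287, -0.052545323967933655), (0.20485225319862366, 0.28779348731040955), 0.5159253478050232)
floor z 0.0030904522353432107
550 ((0.546565592288971, -0.05335886776447296), (0.20663264393806458, 0.28618448972702026), 0.5572677850723267)
```

```bash
python3 - <<'E'
from h import *
p,d,T,K,D=load('top0.npz');C=cloud(d,T,K,D);C[d==0]=np.nan
# device near blue
x,y,z=C[...,0],C[...,1],C[...,2]
for a in (.33,.36,.38,.40,.42,.45):
    m=(x>.45)&(x<.75)&(y>a)&(y<a+.03)&(z>.02);print(a,m.sum(),np.nanmax(z[m]) if m.any() else 0, np.nanmin(x[m]) if m.any() else 0)
E
python3 -m pendant '[[[0,0,0],[0,0,-0.148]],[[0,0,0],[0,0,-0.148]],[[-3.9,3.1,0],[0,0,0]],[[-3.9,3.1,0],[0,0,0]],[[-3.9,3.1,0],[0,0,0]]]' 9.1
python3 -m pendant '[[[-3.9,3.1,0],[0,0,0]],[[-3.9,3.1,0],[0,0,0]],[[-3.9,3.1,0],[0,0,0]],[[0,0,0],[0,0,0]]]'
```

```text
0.33 166 0.13499168265238493 0.45381076236789153
0.36 1 0.09305804479464808 0.5943446210560395
0.38 0 0 0
0.4 0 0 0
0.42 9 0.08467551155075426 0.6060383279689494
0.45 1637 0.18059171925810524 0.5421219057484343
time_s: 0.65
tcp_pos: [0.2602, 0.4332, 0.2195]
eef_rot: [[-0.021, 1.0, -0.003], [1.0, 0.021, -0.003], [-0.003, -0.003, -1.0]]
contact_force: [0.9, 0.3, 0.7]
gripper_width: 0.0911
time_s: 1.05
tcp_pos: [0.3582, 0.3125, 0.2188]
eef_rot: [[-0.016, 1.0, -0.002], [1.0, 0.016, -0.005], [-0.005, -0.003, -1.0]]
contact_force: [-0.8, 0.1, -0.5]
gripper_width: 0.0907
```

```bash
cat > snap.py <<'E'
import sys,numpy as np,cv2
from station import bot
def snap(n,tag):
    c=bot.get_calibration(n);p,d=bot.camera(n)
    cv2.imwrite(f'pics/{tag}.png',p);np.savez(f'{tag}.npz',p=p,d=d,T=c['T'],K=[c['fx'],c['fy'],c['cx'],c['cy']],dist=c['dist'])
if __name__=='__main__':snap(sys.argv[1],sys.argv[2])
E
python3 snap.py wrist w1; python3 - <<'E'
from h import *
p,d,T,K,D=load('w1.npz');C=cloud(d,T,K,D);C[d==0]=np.nan
x,y,z=C[...,0],C[...,1],C[...,2]
m=(z>.022)&(z<.036)&(abs(x-.353)<.045)&(abs(y-.314)<.045)
P=C[m];print(m.sum(),P.mean(0),(P.max(0)+P.min(0))/2,P.max(0)-P.min(0))
E
```

```text
1821 [0.35141829 0.31569984 0.0273144 ] [0.35185811 0.31591852 0.02658102] [0.06457877 0.06546585 0.0091538 ]
```

View pics/w1.png

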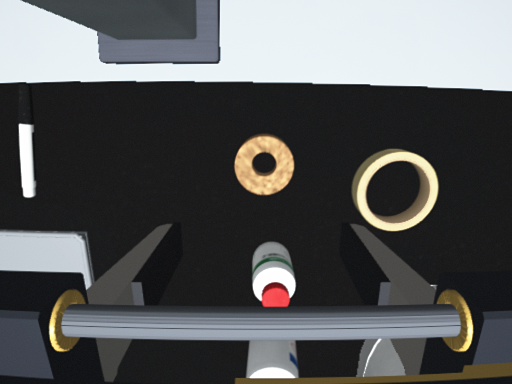

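The wrist picture shows the ring at pixel (265,165), with the red bottle well beyond it. The ring measures (0.352, 0.315) and agrees with the top view. I'll lower onto it.

```bash
python3 -m pendant '[[[0.25,-0.6,4.5],[0,0,0]],[[0,0,4.5],[0,0,0]],[[0,0,4.5],[0,0,0]],[[0,0,4],[0,0,0]],[[0,0,0],[0,0,0]]]'
python3 -c "
from station import bot
print(bot.observe()['contact_force'])"
```

```text
time_s: 1.6
tcp_pos: [0.3484, 0.3215, 0.0406]
eef_rot: [[-0.021, 1.0, 0.0], [1.0, 0.021, 0.002], [0.002, 0.0, -1.0]]
contact_force: [-1.0, -0.0, -0.4]
gripper_width: 0.0912
[-0.99485863 -0.01501405 -0.42497599]
```

```bash
python3 -m pendant '[[[-0.65,0.35,0],[0,0,0]],[[0,0,0],[0,0,0]],[[0,0,1.4],[0,0,0]],[[0,0,1.3],[0,0,0]],[[0,0,0],[0,0,0]]]'
```

```text
time_s: 2.1
tcp_pos: [0.3561, 0.3189, 0.0186]
eef_rot: [[-0.024, 1.0, 0.01], [1.0, 0.024, 0.007], [0.007, 0.01, -1.0]]
contact_force: [-1.1, -0.4, -0.4]
gripper_width: 0.0909
```

```bash
python3 - <<'E'
from station import bot
for i in range(3):
    s=bot.observe();print(s['time_s'],s['tcp_pos'].round(4),s['joint_velocities'].round(2))
E
python3 -m pendant '[[[-0.3,-0.4,0.5],[0,0,0]],[[0,0,0],[0,0,0]],[[0,0,0],[0,0,0]]]'
python3 -m pendant '[[[0,0,0],[0,0,0]]]'
```

```text
2.1 [0.3561 0.3189 0.0186] [ 0.11 -1.19 -1.04  0.07  0.36  0.07]
2.1 [0.3561 0.3189 0.0186] [ 0.11 -1.19 -1.04  0.07  0.36  0.07]
2.1 [0.3561 0.3189 0.0186] [ 0.11 -1.19 -1.04  0.07  0.36  0.07]
time_s: 2.4
tcp_pos: [0.3523, 0.3158, 0.0135]
eef_rot: [[-0.024, 1.0, 0.011], [1.0, 0.024, 0.008], [0.007, 0.011, -1.0]]
contact_force: [-0.4, -0.1, -0.5]
gripper_width: 0.0913
time_s: 2.5
tcp_pos: [0.3523, 0.3158, 0.0136]
eef_rot: [[-0.024, 1.0, 0.011], [1.0, 0.024, 0.008], [0.007, 0.011, -1.0]]
contact_force: [-0.5, -0.1, 1.5]
gripper_width: 0.091
```

```bash
python3 -m pendant '[[[0,0,0],[0.011,-0.007,0.02]],[[0,0,0],[0,0,0]],[[0,0,0],[0,0,0]],[[0,0,0],[0,0,0]]]' 6
python3 -m pendant '[[[0,0,0],[0,0,0]],[[0,0,0],[0,0,0]],[[0,0,0],[0,0,0]]]'
```

```text
time_s: 2.9
tcp_pos: [0.353, 0.3161, 0.0142]
eef_rot: [[-0.002, 1.0, 0.0], [1.0, 0.002, 0.0], [0.0, 0.0, -1.0]]
contact_force: [0.2, -0.7, 0.2]
gripper_width: 0.0661
time_s: 3.2
tcp_pos: [0.353, 0.3161, 0.0143]
eef_rot: [[-0.002, 1.0, 0.0], [1.0, 0.002, 0.0], [0.0, 0.0, -1.0]]
contact_force: [-0.0, -0.7, -0.5]
gripper_width: 0.066
```

```bash
python3 -m pendant '[[[0,0,-3],[0,0,0]],[[0,0,-3],[0,0,0]],[[0,0,-3],[0,0,0]],[[-4.1,2.1,0],[0,0,0]],[[-4.1,2.2,0],[0,0,0]]]' 5
python3 -m pendant '[[[-4.1,2.2,0],[0,0,0]],[[-4.1,2.2,0],[0,0,0]],[[-4.1,2.2,0],[0,0,0]],[[-4.1,2.2,0],[0,0,0]],[[-4.1,2.2,0],[0,0,0]]]'
python3 -m pendant '[[[-4.1,2.2,0],[0,0,0]],[[0,0,0],[0,0,0]],[[0,0,0],[0,0,0]]]'
```

```text
time_s: 3.7
tcp_pos: [0.3939, 0.2353, 0.1067]
eef_rot: [[-0.012, 1.0, -0.002], [1.0, 0.012, -0.0], [-0.0, -0.002, -1.0]]
contact_force: [0.5, 0.3, -0.6]
gripper_width: 0.0662
time_s: 4.2
tcp_pos: [0.5099, 0.0241, 0.1081]
eef_rot: [[-0.014, 1.0, 0.002], [1.0, 0.014, 0.001], [0.001, 0.002, -1.0]]
contact_force: [-0.3, 0.7, -0.3]
gripper_width: 0.0662
time_s: 4.5
tcp_pos: [0.5352, -0.0238, 0.1082]
eef_rot: [[-0.007, 1.0, 0.004], [1.0, 0.007, -0.0], [-0.0, 0.004, -1.0]]
contact_force: [0.3, -0.2, -0.3]
gripper_width: 0.066
```

```bash
python3 -m pendant '[[[-2.9,1.3,0],[0,0,0]],[[0,0,0],[0,0,0]],[[0,0,3],[0,0,0]],[[0,0,3],[0,0,0]],[[0,0,0],[0,0,0]]]'
python3 -m pendant '[[[0,0,0],[0,0,0]]]'
```

```text
time_s: 5.0
tcp_pos: [0.5469, -0.0473, 0.0471]
eef_rot: [[-0.012, 1.0, 0.003], [1.0, 0.012, 0.001], [0.001, 0.003, -1.0]]
contact_force: [-0.9, 0.2, -0.2]
gripper_width: 0.066
time_s: 5.1
tcp_pos: [0.5466, -0.046, 0.0476]
eef_rot: [[-0.014, 1.0, 0.002], [1.0, 0.014, 0.002], [0.002, 0.002, -1.0]]
contact_force: [0.5, -1.0, 0.4]
gripper_width: 0.0662
```

```bash
python3 -m pendant '[[[-0.7,0.1,0],[0,0,0]],[[0,0,1.4],[0,0,0]],[[0,0,1],[0,0,0]],[[0,0,0],[0,0,0]],[[0,0,0],[0,0,0]]]'
python3 -m pendant '[[[0,0,0.2],[0,0,0]],[[0,0,0],[0,0,0]]]'
```

```text
time_s: 5.6
tcp_pos: [0.5499, -0.0529, 0.0256]
eef_rot: [[-0.015, 1.0, 0.008], [1.0, 0.015, 0.0], [0.0, 0.008, -1.0]]
contact_force: [0.3, -1.1, -0.7]
gripper_width: 0.0659
time_s: 5.8
tcp_pos: [0.5501, -0.053, 0.0237]
eef_rot: [[-0.015, 1.0, 0.008], [1.0, 0.015, 0.0], [-0.0, 0.008, -1.0]]
contact_force: [0.7, -0.0, -0.5]
gripper_width: 0.066
```

```bash
python3 -m pendant '[[[0,-0.2,0.3],[0.008,0,0.015]],[[0,0,0],[0,0,0]],[[0,0,0.25],[0,0,0]],[[0,0,0],[0,0,0]]]'
python3 -m pendant '[[[0,0,0.1],[0,0,0]],[[0,0,0],[0,0,0]]]'
```

```text
time_s: 6.2
tcp_pos: [0.5483, -0.0531, 0.0181]
eef_rot: [[0.001, 1.0, 0.0], [1.0, -0.001, -0.0], [-0.0, 0.0, -1.0]]
contact_force: [-0.0, -1.2, -0.5]
gripper_width: 0.066
time_s: 6.4
tcp_pos: [0.5487, -0.0532, 0.0173]
eef_rot: [[0.001, 1.0, 0.001], [1.0, -0.001, -0.0], [-0.0, 0.001, -1.0]]
contact_force: [0.6, 0.1, -0.4]
gripper_width: 0.0662
```

Release, rise, and look.

```bash
python3 -m pendant '[[[0,0,0],[0,0,0]],[[0,0,0],[0,0,0]],[[0,0,0],[0,0,0]]]' 9
python3 -m pendant '[[[0,0,-4],[0,0,0]],[[0,0,-4.5],[0,0,0]],[[0,0,-4.5],[0,0,0]],[[-4.5,0,0],[0,0,0]],[[-4.5,0,0],[0,0,0]]]'
python3 -m pendant '[[[-4.5,0.7,0],[0,0,0]],[[-4.5,0.7,0],[0,0,0]],[[-4.5,0.7,0],[0,0,0]],[[-2,0.7,0],[0,0,0]],[[0,0,0],[0,0,0]]]'
python3 snap.py top t2; python3 snap.py wrist w2
python3 - <<'E'
from h import *
p,d,T,K,D=load('t2.npz');C=cloud(d,T,K,D);C[d==0]=np.nan
x,y,z=C[...,0],C[...,1],C[...,2]
m=(z>.028)&(z<.04)&(abs(x-.55)<.05)&(abs(y+.053)<.05)
P=C[m];print(m.sum(),P.mean(0),(P.max(0)+P.min(0))/2,P.max(0)-P.min(0))
g=cv2.cvtColor(p,cv2.COLOR_BGR2GRAY)
for f in ('t2.npz',):
    m=np.zeros_like(g);m[135:212,190:295]=(g[135:212,190:295]>90)*255
    m=cv2.morphologyEx(m,cv2.MORPH_CLOSE,np.ones((15,15)))
    c=max(cv2.findContours(m,0,1)[0],key=cv2.contourArea)
    P=np.array([onz(*q[0],.014,T,K,D)[:2] for q in c],np.float32);print(cv2.minAreaRect(P))
cv2.imwrite('pics/t2b.png',cv2.resize(p[120:250,190:350],None,fx=4,fy=4,interpolation=cv2.INTER_CUBIC))
E
```

```text
time_s: 6.7
tcp_pos: [0.5488, -0.0533, 0.0174]
eef_rot: [[0.001, 1.0, 0.001], [1.0, -0.001, -0.001], [-0.001, 0.001, -1.0]]
contact_force: [-0.7, 1.1, -0.5]
gripper_width: 0.0881
time_s: 7.2
tcp_pos: [0.5476, -0.1403, 0.1512]
eef_rot: [[-0.007, 1.0, -0.002], [1.0, 0.007, 0.001], [0.001, -0.002, -1.0]]
contact_force: [0.7, -0.5, -0.3]
gripper_width: 0.09
time_s: 7.7
tcp_pos: [0.5772, -0.3068, 0.1535]
eef_rot: [[-0.003, 1.0, 0.002], [1.0, 0.003, -0.003], [-0.003, 0.002, -1.0]]
contact_force: [-0.5, 0.1, 0.7]
gripper_width: 0.0903
176 [ 0.54679176 -0.05372915  0.03248985] [ 0.54683685 -0.05337324  0.03319644] [0.06375577 0.06446509 0.01031928]
((0.5513763427734375, -0.07043477892875671), (0.2687719464302063, 0.3235678970813751), 0.49848610162734985)
```

View pics/t2b.png

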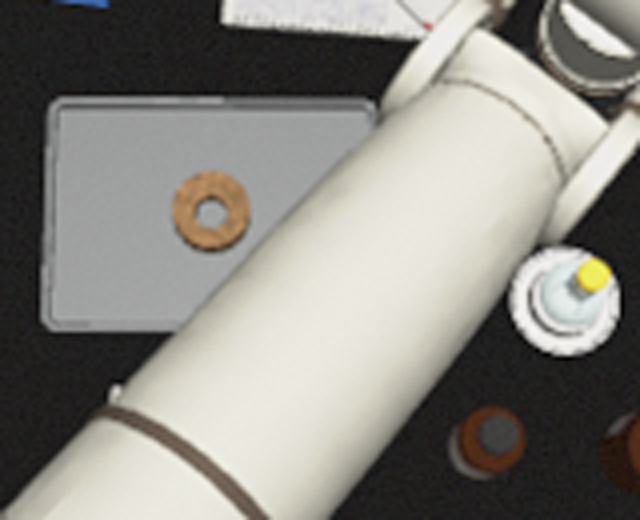

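View pics/w2.png

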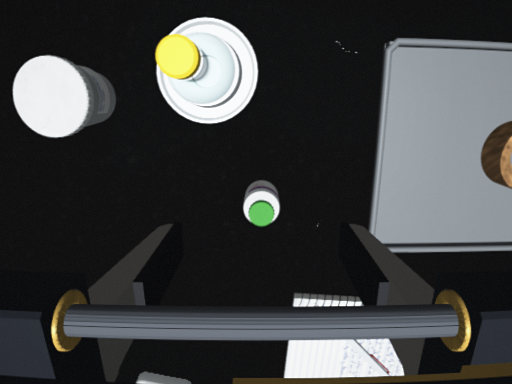

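The ring sits flat at (0.547, -0.0535), about 1 mm from the tray centre. The green cap is at wrist pixel (261,213). I'll refine the positions from this view.

```bash
python3 - <<'E'
from h import *
p,d,T,K,D=load('w2.npz');C=cloud(d,T,K,D);C[d==0]=np.nan
x,y,z=C[...,0],C[...,1],C[...,2]
def b(n,cx,cy,r,a,c):
    m=(z>a)&(z<c)&(np.hypot(x-cx,y-cy)<r);P=C[m];print(n,m.sum(),((P.max(0)+P.min(0))/2).round(4),(P.max(0)-P.min(0)).round(4),P.mean(0).round(4))
b('green',.592,-.305,.03,.053,.064)
b('stop',.474,-.353,.03,.112,.122)
b('cup',.496,-.467,.05,.06,.07)
print(onz(261,213,.058,T,K,D),onz(177,56,.1176,T,K,D))
E
```

```text
green 515 [ 0.593  -0.3045  0.0559] [0.0217 0.0214 0.0057] [ 0.5924 -0.3046  0.0567]
stop 1517 [ 0.4754 -0.3544  0.1159] [0.0247 0.025  0.0077] [ 0.4756 -0.3537  0.1161]
cup 4947 [ 0.4968 -0.468   0.0631] [0.0623 0.0622 0.006 ] [ 0.496  -0.4668  0.0637]
[ 0.59219743 -0.30405196  0.058     ] [ 0.47566012 -0.35278109  0.1176    ]
```

```bash
python3 -m pendant '[[[0.25,1.6,0],[0,0,0]],[[0,0,4],[0,0,0]],[[0,0,3.7],[0,0,0]],[[0,0,0],[0,0,0]],[[0,0,0],[0,0,0]]]' 7
```

```text
time_s: 8.3
tcp_pos: [0.5944, -0.293, 0.0773]
eef_rot: [[-0.012, 1.0, 0.003], [1.0, 0.012, -0.001], [-0.001, 0.003, -1.0]]
contact_force: [0.4, 0.4, 1.0]
gripper_width: 0.0701
```

```bash
python3 -m pendant '[[[-1.15,-0.2,0],[0,0,0.012]],[[0,0,0],[0,0,0]],[[0,0,1.8],[0,0,0]],[[0,0,0],[0,0,0]],[[0,0,0],[0,0,0]]]'
```

```text
time_s: 8.8
tcp_pos: [0.5953, -0.3067, 0.0649]
eef_rot: [[-0.0, 1.0, 0.01], [1.0, 0.0, -0.006], [-0.006, 0.01, -1.0]]
contact_force: [0.5, -0.2, 0.4]
gripper_width: 0.0699
```

```bash
python3 -m pendant '[[[0.2,-0.3,0],[0.01,0.006,0]],[[0,0,0],[0,0,0]],[[0,0,2.2],[0,0,0]],[[0,0,0],[0,0,0]],[[0,0,0],[0,0,0]]]'
python3 -m pendant '[[[0,0,0],[0,0,0]]]'
```

```text
time_s: 9.3
tcp_pos: [0.5929, -0.3051, 0.0441]
eef_rot: [[-0.0, 1.0, 0.001], [1.0, 0.0, -0.001], [-0.001, 0.001, -1.0]]
contact_force: [0.3, -0.0, 0.7]
gripper_width: 0.0702
time_s: 9.4
tcp_pos: [0.593, -0.305, 0.0446]
eef_rot: [[-0.0, 1.0, 0.001], [1.0, 0.0, -0.001], [-0.001, 0.001, -1.0]]
contact_force: [-0.5, -0.3, -0.4]
gripper_width: 0.07
```

```bash
python3 -m pendant '[[[0,0,2.3],[0,0,0]],[[0,0,0],[0,0,0]],[[0,0,0],[0,0,0]]]'
python3 -m pendant '[[[0,0,0],[0,0,0]],[[0,0,0],[0,0,0]],[[0,0,0],[0,0,0]],[[0,0,0],[0,0,0]],[[0,0,0],[0,0,0]]]' 2.5
```

```text
time_s: 9.7
tcp_pos: [0.5951, -0.3066, 0.0252]
eef_rot: [[-0.0, 1.0, 0.005], [1.0, 0.0, -0.005], [-0.005, 0.005, -1.0]]
contact_force: [0.5, -0.0, 0.5]
gripper_width: 0.0702
time_s: 10.2
tcp_pos: [0.5969, -0.3078, 0.0293]
eef_rot: [[-0.0, 1.0, 0.009], [1.0, 0.001, -0.008], [-0.008, 0.009, -1.0]]
contact_force: [0.0, 0.4, -0.3]
gripper_width: 0.0321
```

```bash
python3 -m pendant '[[[0,0,-3],[0.009,0.008,0]],[[0,0,-3],[0,0,0]],[[4,0.4,-1],[0,0,0]],[[4,0.4,0],[0,0,0]],[[4,0.4,0],[0,0,0]]]' 
python3 -m pendant '[[[4,0.4,0],[0,0,0]],[[4,0.4,0],[0,0,0]],[[0,0,0],[0,0,0]],[[0,0,0],[0,0,0]]]'
```

```text
time_s: 10.7
tcp_pos: [0.6083, -0.1898, 0.1022]
eef_rot: [[0.008, 1.0, 0.001], [1.0, -0.008, -0.0], [-0.0, 0.001, -1.0]]
contact_force: [0.5, -0.1, 0.0]
gripper_width: 0.0309
time_s: 11.1
tcp_pos: [0.6173, -0.1019, 0.103]
eef_rot: [[0.002, 1.0, 0.002], [1.0, -0.002, 0.0], [0.001, 0.002, -1.0]]
contact_force: [-0.2, -0.5, 0.1]
gripper_width: 0.0311
```

```bash
python3 -m pendant '[[[4,0.3,0],[0,0,0]],[[0,0,0],[0,0,0]],[[0,0,0],[0,0,0]]]'; python3 snap.py wrist w3; python3 snap.py scene s3
python3 - <<'E'
import cv2
p=cv2.imread('pics/s3.png');cv2.imwrite('pics/s3b.png',cv2.resize(p[100:290,190:390],None,fx=3.5,fy=3.1,interpolation=cv2.INTER_CUBIC))
E
```

```text
time_s: 11.4
tcp_pos: [0.6207, -0.0644, 0.1031]
eef_rot: [[0.006, 1.0, 0.002], [1.0, -0.006, -0.001], [-0.001, 0.002, -1.0]]
contact_force: [0.4, -0.1, 1.5]
gripper_width: 0.031
```

View pics/w3.png

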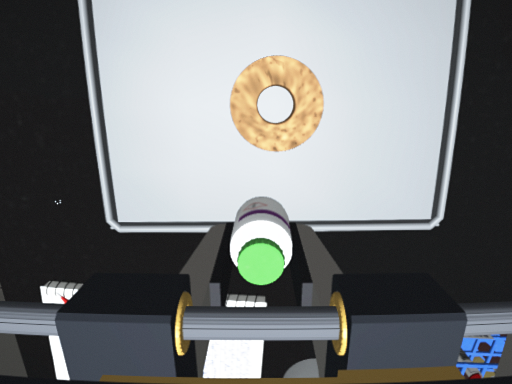

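View pics/s3b.png

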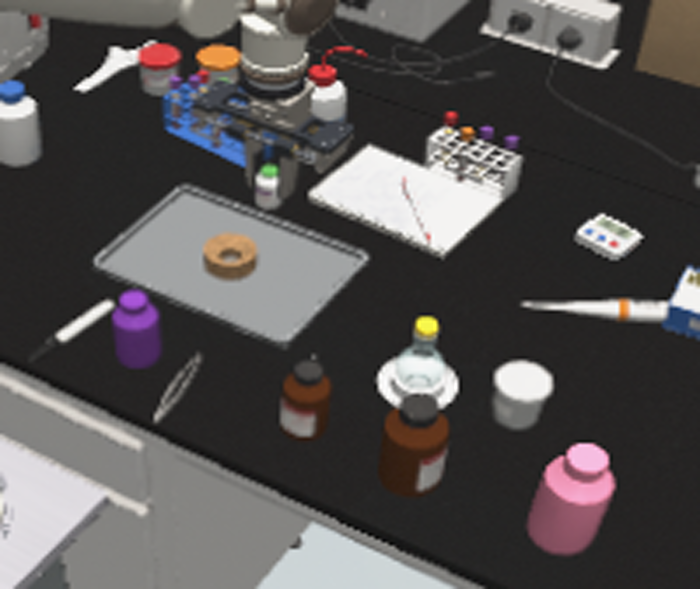

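The vial hangs upright, off toward the near edge of the pads. I'll measure it relative to the TCP.

```bash
python3 - <<'E'
from h import *
p,d,T,K,D=load('w3.npz');C=cloud(d,T,K,D);C[d==0]=np.nan
x,y,z=C[...,0],C[...,1],C[...,2]
hsv=cv2.cvtColor(p,cv2.COLOR_BGR2HSV)
m=(hsv[...,0]>45)&(hsv[...,0]<75)&(hsv[...,1]>120)&(hsv[...,2]>60);m[:200]=0
P=C[m];t=P[P[:,2]>np.nanmedian(P[:,2])-.004];print(m.sum(),np.nanmedian(P,0),(np.nanmin(t,0)+np.nanmax(t,0))/2,np.nanmax(t,0)-np.nanmin(t,0))
A=np.c_[t[:,:2],np.ones(len(t))];print('plane',np.linalg.lstsq(A,t[:,2],rcond=None)[0])
m=(z>.07)&(x>.57)&(x<.64)&(abs(y+.06)<.016);P=C[m];
for a in np.arange(.07,.14,.006):
    q=P[(P[:,2]>a)&(P[:,2]<a+.006)];print(a.round(3),len(q),q[:,0].min() if len(q) else 0,np.ptp(q[:,1]) if len(q) else 0)
m=(z>.025)&(z<.038)&(abs(x-.55)<.05)&(abs(y+.053)<.05)
P=C[m];print('ring',((P.max(0)+P.min(0))/2),P.max(0)-P.min(0))
E
```

```text
276 [ 0.60837763 -0.0630356   0.12922631] [ 0.61688324 -0.06329327  0.12856224] [0.02246659 0.02103026 0.00624279]
plane [0.08705305 0.00206231 0.0758638 ]
0.07 13 0.600629440853384 0.019113034203136856
0.076 93 0.6000809191175983 0.028371648312236354
0.082 143 0.5997978254666639 0.028743477486861124
0.088 161 0.5998375213109243 0.029279279380049955
0.094 193 0.5999406627778477 0.03159411863039138
0.1 244 0.5998091812258695 0.03189818060566743
0.106 292 0.5999675470568381 0.031912342685491646
0.112 1070 0.600303407466645 0.03183193350721447
0.118 378 0.6046829548727765 0.03129864214042852
0.124 494 0.6055233430934409 0.03053914831871292
0.13 1529 0.6063616883928642 0.02976636327292155
0.136 122 0.6098359964873403 0.003788573521105114
ring [ 0.54691111 -0.05212638  0.02945569] [0.06517336 0.06626354 0.00890778]
```

```bash
python3 -m pendant '[[[1.1,0.1,0],[0,0,0]],[[0,0,0],[0,0,0]],[[0,0,2.5],[0,0,0]],[[0,0,2.5],[0,0,0]],[[0,0,0],[0,0,0]]]'
python3 -m pendant '[[[0,0,0],[0,0,0]],[[0,0,0],[0,0,0]]]'
```

```text
time_s: 12.0
tcp_pos: [0.623, -0.0562, 0.0531]
eef_rot: [[0.01, 1.0, 0.005], [1.0, -0.01, -0.002], [-0.001, 0.005, -1.0]]
contact_force: [-0.8, 0.7, -0.0]
gripper_width: 0.0314
time_s: 12.2
tcp_pos: [0.6236, -0.0568, 0.0544]
eef_rot: [[0.011, 1.0, 0.006], [1.0, -0.011, -0.002], [-0.002, 0.006, -1.0]]
contact_force: [1.3, 0.3, 0.8]
gripper_width: 0.0314
```

```bash
python3 -m pendant '[[[0.35,-0.15,1.2],[0.006,0.002,-0.01]],[[0,0,0],[0,0,0]],[[0,0,0.6],[0,0,0]],[[0,0,0],[0,0,0]],[[0,0,0],[0,0,0]]]'
python3 -m pendant '[[[0,0,0],[0,0,0]]]'
```

```text
time_s: 12.7
tcp_pos: [0.6242, -0.0535, 0.0381]
eef_rot: [[-0.0, 1.0, 0.004], [1.0, 0.0, -0.001], [-0.001, 0.004, -1.0]]
contact_force: [0.6, 0.4, -1.0]
gripper_width: 0.0312
time_s: 12.8
tcp_pos: [0.6242, -0.0535, 0.0381]
eef_rot: [[-0.0, 1.0, 0.004], [1.0, 0.0, -0.001], [-0.001, 0.004, -1.0]]
contact_force: [0.3, 0.3, -0.1]
gripper_width: 0.0308
```

```bash
python3 -m pendant '[[[0,-0.2,0.35],[0.004,0,0]],[[0,0,0],[0,0,0]],[[0,0,0.1],[0,0,0]],[[0,0,0],[0,0,0]]]'
python3 -m pendant '[[[0,0,0.1],[0,0,0]],[[0,0,0],[0,0,0]]]'
```

```text
time_s: 13.2
tcp_pos: [0.6222, -0.0536, 0.0335]
eef_rot: [[-0.0, 1.0, 0.0], [1.0, 0.0, -0.001], [-0.001, 0.0, -1.0]]
contact_force: [-0.0, 0.1, -0.4]
gripper_width: 0.0311
time_s: 13.4
tcp_pos: [0.6223, -0.0537, 0.0325]
eef_rot: [[-0.0, 1.0, 0.001], [1.0, 0.0, -0.001], [-0.001, 0.001, -1.0]]
contact_force: [0.3, 0.2, -0.8]
gripper_width: 0.0315
```

```bash
python3 -m pendant '[[[0,0,0],[0,0,0]],[[0,0,0],[0,0,0]],[[0,0,0],[0,0,0]]]' 6
python3 -m pendant '[[[0,0,-3],[0,0,0]],[[0,0,-4.5],[0,0,0]],[[0,0,-4.5],[0,0,0]],[[0,0,-4.5],[0,0,0]],[[0,0,0],[0,0,0.145]]]' 9
python3 snap.py wrist w4
python3 - <<'E'
from h import *
p,d,T,K,D=load('w4.npz');C=cloud(d,T,K,D);C[d==0]=np.nan
x,y,z=C[...,0],C[...,1],C[...,2]
def b(n,cx,cy,r,a,c):
    m=(z>a)&(z<c)&(np.hypot(x-cx,y-cy)<r);P=C[m];print(n,m.sum(),((P.max(0)+P.min(0))/2).round(4),(P.max(0)-P.min(0)).round(4),P.mean(0).round(4))
b('green',.6175,-.053,.03,.056,.066)
b('ring',.547,-.053,.05,.025,.038)
E
```

```text
time_s: 13.7
tcp_pos: [0.6225, -0.0537, 0.0328]
eef_rot: [[-0.0, 1.0, 0.001], [1.0, 0.0, -0.001], [-0.001, 0.001, -1.0]]
contact_force: [0.2, -0.4, -0.7]
gripper_width: 0.0532
time_s: 14.2
tcp_pos: [0.6209, -0.0532, 0.2021]
eef_rot: [[0.147, 0.989, -0.004], [0.989, -0.147, -0.0], [-0.001, -0.003, -1.0]]
contact_force: [-0.3, -0.5, 0.5]
gripper_width: 0.0896
green 398 [ 0.6185 -0.052   0.059 ] [0.0222 0.0217 0.0056] [ 0.6178 -0.0518  0.0597]
ring 2384 [ 0.548  -0.0522  0.0296] [0.0656 0.066  0.0092] [ 0.5471 -0.0522  0.0304]
```

View pics/w4.png

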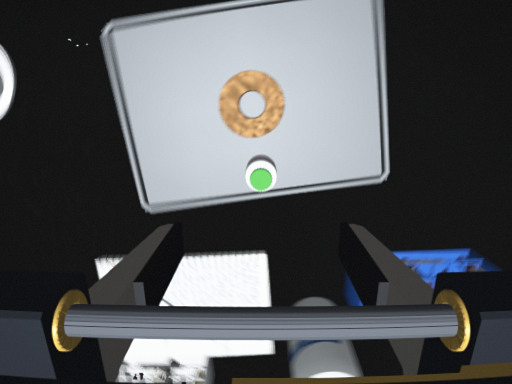

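Green stands upright at (0.618, -0.052), 70 mm from the ring centre. I'll turn to yaw 0 for the amber bottle.

```bash
python3 -m pendant '[[[0,0,0],[0,0,0.142]],[[0,0,0],[0,0,0.142]],[[0,0,0],[0,0,0.142]],[[0,0,0],[0,0,0.142]],[[0,0,0],[0,0,0.142]]]'
python3 -m pendant '[[[0,0,0],[0,0,0.142]],[[0,0,0],[0,0,0.142]],[[0,0,0],[0,0,0.142]],[[0,0,0],[0,0,0.142]],[[0,0,0],[0,0,0.142]]]'
python3 -m pendant '[[[0,0,0],[0,0,0]],[[0,0,0],[0,0,0]]]'
```

```text
time_s: 14.75
tcp_pos: [0.6169, -0.0521, 0.1945]
eef_rot: [[0.769, 0.639, -0.015], [0.639, -0.769, 0.003], [-0.01, -0.012, -1.0]]
contact_force: [-0.3, -0.3, -0.4]
gripper_width: 0.0899
time_s: 15.25
tcp_pos: [0.6131, -0.0511, 0.1874]
eef_rot: [[0.999, -0.035, -0.027], [-0.035, -0.999, 0.006], [-0.027, -0.005, -1.0]]
contact_force: [1.1, -0.7, 0.6]
gripper_width: 0.0897
time_s: 15.45
tcp_pos: [0.6119, -0.0508, 0.1852]
eef_rot: [[0.999, -0.029, -0.03], [-0.029, -1.0, 0.007], [-0.03, -0.007, -1.0]]
contact_force: [0.4, 0.1, 0.0]
gripper_width: 0.09
```

```bash
python3 -m pendant '[[[0,0,-1],[-0.007,0.03,-0.029]],[[-3.7,3.3,0],[0,0,0]],[[-3.7,3.3,0],[0,0,0]],[[-3.7,3.3,0],[0,0,0]],[[-3.7,3.3,0],[0,0,0]]]'
python3 -m pendant '[[[-3.7,3.3,0],[0,0,0]],[[-3.7,3.3,0],[0,0,0]],[[0,0,0],[0,0,0]],[[0,0,0],[0,0,0]]]'; python3 snap.py wrist w5
python3 - <<'E'
from h import *
p,d,T,K,D=load('w5.npz');C=cloud(d,T,K,D);C[d==0]=np.nan
x,y,z=C[...,0],C[...,1],C[...,2]
def b(n,cx,cy,r,a,c):
    m=(z>a)&(z<c)&(np.hypot(x-cx,y-cy)<r);P=C[m]
    if len(P):print(n,m.sum(),((P.max(0)+P.min(0))/2).round(4),(P.max(0)-P.min(0)).round(4),P.mean(0).round(4))
b('ambercap',.351,-.281,.03,.098,.11)
b('stop',.475,-.353,.03,.11,.122)
for a in range(50,110,6): b(a,.351,-.281,.04,a/1000,(a+6)/1000)
E
```

```text
time_s: 15.95
tcp_pos: [0.4649, -0.1835, 0.1929]
eef_rot: [[0.999, 0.032, -0.0], [0.032, -0.999, 0.001], [-0.0, -0.001, -1.0]]
contact_force: [2.4, -0.4, -0.0]
gripper_width: 0.0901
time_s: 16.35
tcp_pos: [0.388, -0.2554, 0.1923]
eef_rot: [[0.999, 0.039, -0.001], [0.039, -0.999, -0.0], [-0.001, 0.0, -1.0]]
contact_force: [0.2, 0.7, -0.7]
gripper_width: 0.0902
ambercap 1033 [ 0.3515 -0.2791  0.1019] [0.0306 0.0311 0.0076] [ 0.3519 -0.2779  0.103 ]
stop 89 [ 0.4725 -0.3441  0.1134] [0.0153 0.0063 0.0067] [ 0.4727 -0.3432  0.1133]
50 80 [ 0.3518 -0.2662  0.0529] [0.0497 0.0278 0.0059] [ 0.3553 -0.2586  0.0531]
56 91 [ 0.353  -0.2621  0.059 ] [0.0454 0.0198 0.0058] [ 0.3559 -0.2572  0.0588]
62 92 [ 0.353 -0.269  0.065] [0.0466 0.0324 0.0059] [ 0.3568 -0.2583  0.0653]
68 220 [ 0.3511 -0.2773  0.071 ] [0.0505 0.049  0.006 ] [ 0.3573 -0.2639  0.0715]
74 774 [ 0.3508 -0.2771  0.077 ] [0.0496 0.0462 0.006 ] [ 0.3529 -0.2696  0.0769]
80 297 [ 0.3511 -0.2735  0.0824] [0.0369 0.0286 0.0048] [ 0.3528 -0.2687  0.0817]
86 39 [ 0.3525 -0.2731  0.0902] [0.0287 0.0186 0.0035] [ 0.3556 -0.2684  0.0903]
92 84 [ 0.3517 -0.2708  0.095 ] [0.0311 0.0148 0.0059] [ 0.3543 -0.2676  0.095 ]
98 901 [ 0.3515 -0.2791  0.101 ] [0.0306 0.0311 0.0059] [ 0.3522 -0.2779  0.1028]
104 132 [ 0.3516 -0.2786  0.1048] [0.0274 0.0273 0.0017] [ 0.3499 -0.278   0.1043]
```

View pics/w5.png

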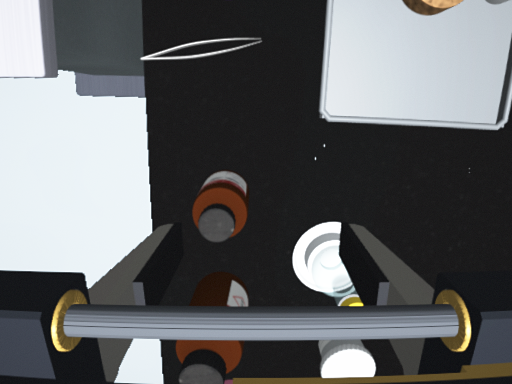

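The small amber bottle's cap is at wrist pixel (216,222), centre (0.3515, -0.2785). I'll approach from above.

```bash
python3 -m pendant '[[[-3.6,2.3,0],[0,0,0.039]],[[0,0,0],[0,0,0]],[[0,0,0],[0,0,0]],[[0,0,3.5],[0,0,0]],[[0,0,3],[0,0,0]]]'
python3 -m pendant '[[[0,0,0],[0,0,0]],[[0,0,0],[0,0,0]]]'
```

```text
time_s: 16.9
tcp_pos: [0.3607, -0.2789, 0.1303]
eef_rot: [[1.0, 0.017, 0.007], [0.017, -1.0, -0.008], [0.007, 0.008, -1.0]]
contact_force: [-0.5, 0.0, -0.8]
gripper_width: 0.0899
time_s: 17.1
tcp_pos: [0.3612, -0.2748, 0.1273]
eef_rot: [[1.0, 0.023, 0.002], [0.023, -1.0, -0.002], [0.002, 0.002, -1.0]]
contact_force: [0.2, -0.5, 1.0]
gripper_width: 0.0902
```

```bash
python3 -m pendant '[[[-1,0.4,0],[0.002,-0.002,0.023]],[[0,0,0],[0,0,0]],[[0,0,1],[0,0,0]],[[0,0,0],[0,0,0]],[[0,0,0],[0,0,0]]]'
python3 -m pendant '[[[0,0,0],[0,0,0]]]'
```

```text
time_s: 17.6
tcp_pos: [0.3532, -0.281, 0.1212]
eef_rot: [[1.0, 0.001, 0.005], [0.001, -1.0, -0.005], [0.005, 0.005, -1.0]]
contact_force: [-0.1, 0.6, 0.6]
gripper_width: 0.0902
time_s: 17.7
tcp_pos: [0.3532, -0.2811, 0.1212]
eef_rot: [[1.0, 0.001, 0.005], [0.001, -1.0, -0.005], [0.005, 0.005, -1.0]]
contact_force: [0.3, -0.1, 0.1]
gripper_width: 0.0899
```

```bash
python3 -m pendant '[[[-0.2,-0.25,0],[0.005,-0.005,0]],[[0,0,0],[0,0,0]],[[0,0,2],[0,0,0]],[[0,0,2],[0,0,0]],[[0,0,0],[0,0,0]]]'
python3 -m pendant '[[[0,0,0],[0,0,0]]]'
```

```text
time_s: 18.2
tcp_pos: [0.3518, -0.2793, 0.0815]
eef_rot: [[1.0, 0.001, 0.001], [0.001, -1.0, -0.002], [0.001, 0.002, -1.0]]
contact_force: [-0.3, 1.3, -1.4]
gripper_width: 0.09
time_s: 18.3
tcp_pos: [0.3519, -0.2794, 0.0819]
eef_rot: [[1.0, 0.001, 0.001], [0.001, -1.0, -0.002], [0.001, 0.002, -1.0]]
contact_force: [-0.3, 0.3, 0.2]
gripper_width: 0.0899
```

```bash
python3 -m pendant '[[[0,-0.1,2],[0,0,0]],[[0,0,1.8],[0,0,0]],[[0,0,0],[0,0,0]],[[0,0,0],[0,0,0]]]'
python3 -m pendant '[[[0,0,0],[0.003,0,0]],[[0,0,0],[0,0,0]],[[0,0,0],[0,0,0]],[[0,0,0],[0,0,0]],[[0,0,0],[0,0,0]]]' 4
```

```text
time_s: 18.7
tcp_pos: [0.3542, -0.2813, 0.0476]
eef_rot: [[1.0, 0.001, 0.006], [0.001, -1.0, -0.008], [0.006, 0.008, -1.0]]
contact_force: [0.4, 0.4, 0.0]
gripper_width: 0.0899
time_s: 19.2
tcp_pos: [0.3556, -0.2836, 0.0515]
eef_rot: [[1.0, 0.002, 0.008], [0.002, -1.0, -0.01], [0.008, 0.01, -1.0]]
contact_force: [-1.0, -0.3, -0.4]
gripper_width: 0.0521
```

```bash
python3 -m pendant '[[[0,0,-2.5],[0,0,0]],[[0,0,-3],[0,0,0]],[[0,0,-2.5],[0,0,0]],[[3.8,-2.9,0],[0,0,0]],[[3.8,-2.9,0],[0,0,0]]]'
python3 -m pendant '[[[3.8,-2.9,0],[0,0,0]],[[3.8,-2.9,0],[0,0,0]],[[2,-1.4,0],[0,0,0]],[[0,0,0],[0,0,0]],[[0,0,0],[0,0,0]]]'; python3 snap.py wrist w6
python3 - <<'E'
from h import *
from station import bot
print(bot.observe()['tcp_pos'],bot.observe()['eef_rot'])
p,d,T,K,D=load('w6.npz');C=cloud(d,T,K,D);C[d==0]=np.nan
x,y,z=C[...,0],C[...,1],C[...,2]
t=bot.observe()['tcp_pos'];zb=t[2]-.0515
m=(abs(x-t[0])<.04)&(abs(y-t[1])<.05)&(z>zb+.1)&(z<zb+.112)
g=cv2.cvtColor(p,cv2.COLOR_BGR2HSV)
P=C[m];print(zb,m.sum(),((P.max(0)+P.min(0))/2).round(4),(P.max(0)-P.min(0)).round(4))
E
```

```text
time_s: 19.7
tcp_pos: [0.4292, -0.2258, 0.1336]
eef_rot: [[1.0, -0.009, 0.007], [-0.009, -1.0, -0.008], [0.007, 0.008, -1.0]]
contact_force: [0.3, -0.6, -1.1]
gripper_width: 0.0513
time_s: 20.2
tcp_pos: [0.5319, -0.1477, 0.1333]
eef_rot: [[1.0, -0.004, 0.008], [-0.004, -1.0, -0.007], [0.008, 0.007, -1.0]]
contact_force: [-0.2, -0.0, -1.6]
gripper_width: 0.0513
[ 0.53168584 -0.14795043  0.13326995] [[ 0.99995307 -0.00505516  0.00826467]
 [-0.00499602 -0.99996188 -0.00716065]
 [ 0.00830055  0.00711902 -0.99994021]]
0.08176994675183397 4952 [ 0.5317 -0.1426  0.1878] [0.0799 0.0299 0.012 ]
```

View pics/w6.png

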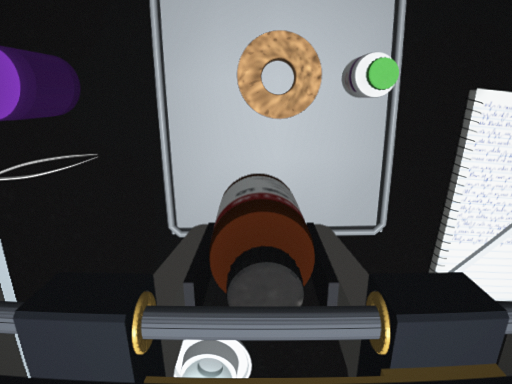

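```bash
python3 -m pendant '[[[1.65,-0.95,0],[0,0,0]],[[0,0,0],[0,0,0]],[[0,0,2],[0,0,0]],[[0,0,2],[0,0,0]],[[0,0,0],[0,0,0]]]'
python3 -m pendant '[[[0,0,0],[0,0,0]]]'
```

```text
time_s: 20.75
tcp_pos: [0.5437, -0.144, 0.0924]
eef_rot: [[1.0, -0.012, 0.005], [-0.012, -1.0, -0.009], [0.006, 0.009, -1.0]]
contact_force: [0.4, -0.5, -1.2]
gripper_width: 0.0514
time_s: 20.85
tcp_pos: [0.5429, -0.1449, 0.0928]
eef_rot: [[1.0, -0.013, 0.005], [-0.013, -1.0, -0.009], [0.005, 0.009, -1.0]]
contact_force: [0.6, -0.3, -1.1]
gripper_width: 0.0513
```

```bash
python3 -m pendant '[[[0.5,-0.65,0],[0,0,-0.013]],[[0,0,0],[0,0,0]],[[0,0,1.5],[0,0,0]],[[0,0,1.2],[0,0,0]],[[0,0,0],[0,0,0]]]'
python3 -m pendant '[[[0,0,0],[0,0,0]]]'
```

```text
time_s: 21.35
tcp_pos: [0.5495, -0.1397, 0.0668]
eef_rot: [[1.0, 0.0, 0.009], [0.0, -1.0, -0.011], [0.009, 0.011, -1.0]]
contact_force: [-0.3, 0.5, -1.4]
gripper_width: 0.051
time_s: 21.45
tcp_pos: [0.5492, -0.1396, 0.0662]
eef_rot: [[1.0, 0.001, 0.008], [0.001, -1.0, -0.011], [0.008, 0.011, -1.0]]
contact_force: [0.0, -0.3, -1.1]
gripper_width: 0.0515
```

```bash
python3 -m pendant '[[[-0.1,-0.1,0.8],[0,0,0]],[[0,0,0],[0,0,0]],[[0,0,0.2],[0,0,0]],[[0,0,0],[0,0,0]]]'
python3 -m pendant '[[[0,0,0],[0,0,0]]]'
```

```text
time_s: 21.85
tcp_pos: [0.5481, -0.1385, 0.0552]
eef_rot: [[1.0, 0.001, 0.008], [0.001, -1.0, -0.01], [0.008, 0.01, -1.0]]
contact_force: [-0.7, -0.2, -1.3]
gripper_width: 0.0514
time_s: 21.95
tcp_pos: [0.5483, -0.1386, 0.0554]
eef_rot: [[1.0, 0.001, 0.008], [0.001, -1.0, -0.011], [0.008, 0.011, -1.0]]
contact_force: [-0.3, -1.3, -1.5]
gripper_width: 0.0512
```

```bash
python3 -m pendant '[[[0,0,0.1],[0,0,0]],[[0,0,0],[0,0,0]]]'
python3 -m pendant '[[[0,0,0],[0,0,0]],[[0,0,0],[0,0,0]],[[0,0,0],[0,0,0]]]' 7.5
python3 -m pendant '[[[0,0,-3],[0,0,0]],[[0,0,-4.5],[0,0,0]],[[0,0,-4.5],[0,0,0]],[[0,-4,-2],[0,0,0]],[[0,-4,0],[0,0,0]]]' 9
python3 -m pendant '[[[0,-4,0],[0,0,0]],[[0,0,0],[0,0,0]]]'; python3 snap.py wrist w7
python3 - <<'E'
from h import *
p,d,T,K,D=load('w7.npz');C=cloud(d,T,K,D);C[d==0]=np.nan
x,y,z=C[...,0],C[...,1],C[...,2]
def b(n,cx,cy,r,a,c):
    m=(z>a)&(z<c)&(np.hypot(x-cx,y-cy)<r);P=C[m]
    if len(P):print(n,m.sum(),((P.max(0)+P.min(0))/2).round(4),(P.max(0)-P.min(0)).round(4),P.mean(0).round(4))
b('ambercap',.548,-.134,.03,.102,.112)
b('green',.6175,-.053,.03,.056,.066)
b('ring',.547,-.053,.05,.025,.038)
E
```

```text
time_s: 22.15
tcp_pos: [0.5486, -0.1388, 0.0547]
eef_rot: [[1.0, 0.001, 0.009], [0.001, -1.0, -0.011], [0.009, 0.011, -1.0]]
contact_force: [0.5, -0.6, -1.6]
gripper_width: 0.051
time_s: 22.45
tcp_pos: [0.5494, -0.1392, 0.0556]
eef_rot: [[1.0, 0.0, 0.011], [0.001, -1.0, -0.012], [0.011, 0.012, -1.0]]
contact_force: [0.1, -0.7, 0.2]
gripper_width: 0.0731
time_s: 22.95
tcp_pos: [0.5479, -0.0594, 0.2003]
eef_rot: [[1.0, -0.007, 0.011], [-0.007, -1.0, -0.011], [0.011, 0.011, -1.0]]
contact_force: [-0.2, -0.6, 0.3]
gripper_width: 0.09
time_s: 23.15
tcp_pos: [0.5491, -0.0149, 0.2025]
eef_rot: [[1.0, -0.004, 0.015], [-0.004, -1.0, -0.011], [0.015, 0.011, -1.0]]
contact_force: [0.5, -0.6, -0.5]
gripper_width: 0.0898
ambercap 79 [ 0.5489 -0.1218  0.1046] [0.0226 0.0047 0.0051] [ 0.549  -0.1211  0.1046]
green 363 [ 0.6188 -0.0507  0.0596] [0.0215 0.0213 0.0069] [ 0.6186 -0.0504  0.0596]
ring 1879 [ 0.5473 -0.0512  0.0296] [0.0645 0.0655 0.0091] [ 0.5474 -0.0506  0.0302]
```

View pics/w7.png

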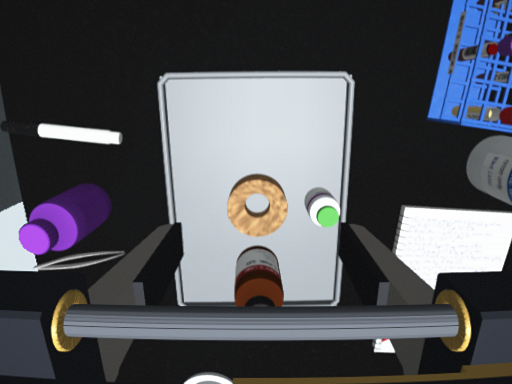

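Amber is upright in the tray. Next is the blue bottle.

```bash
python3 -m pendant '[[[0,0,-1],[0.011,-0.015,0]],[[0.5,-4.3,0],[0,0,0]],[[0.5,-4.3,0],[0,0,0]],[[0.5,-4.3,0],[0,0,0]],[[0.5,-4.3,0],[0,0,0]]]'
python3 -m pendant '[[[0.5,-4.3,0],[0,0,0]],[[0.5,-3,0],[0,0,0]],[[0,0,0],[0,0,0]],[[0,0,0],[0,0,0]]]'; python3 snap.py wrist w8
python3 - <<'E'
from h import *
p,d,T,K,D=load('w8.npz');C=cloud(d,T,K,D);C[d==0]=np.nan
x,y,z=C[...,0],C[...,1],C[...,2]
def b(n,cx,cy,r,a,c):
    m=(z>a)&(z<c)&(np.hypot(x-cx,y-cy)<r);P=C[m]
    if len(P):print(n,m.sum(),((P.max(0)+P.min(0))/2).round(4),(P.max(0)-P.min(0)).round(4),P.mean(0).round(4))
b('bluecap',.596,.329,.03,.12,.14)
b('redcap',.476,.327,.03,.088,.102)
for a in range(70,130,6): b(a,.596,.329,.045,a/1000,(a+6)/1000)
E
```

```text
time_s: 23.7
tcp_pos: [0.5727, 0.1497, 0.2121]
eef_rot: [[1.0, -0.018, 0.001], [-0.018, -1.0, -0.005], [0.001, 0.005, -1.0]]
contact_force: [1.8, -0.6, -0.1]
gripper_width: 0.09
time_s: 24.1
tcp_pos: [0.5857, 0.2251, 0.2103]
eef_rot: [[1.0, -0.017, -0.0], [-0.017, -1.0, -0.007], [0.0, 0.007, -1.0]]
contact_force: [-0.3, 0.0, 0.4]
gripper_width: 0.09
bluecap 1985 [0.5963 0.3279 0.1261] [0.0358 0.0346 0.0107] [0.5964 0.3279 0.1288]
redcap 996 [0.4788 0.3296 0.092 ] [0.0285 0.0285 0.0078] [0.4797 0.3295 0.0931]
82 51 [0.597  0.3201 0.0858] [0.0622 0.0428 0.0043] [0.5892 0.3107 0.0859]
88 490 [0.5969 0.3288 0.091 ] [0.0612 0.0601 0.0059] [0.593  0.3208 0.0925]
94 1566 [0.5976 0.3298 0.097 ] [0.0583 0.0574 0.006 ] [0.5967 0.3298 0.0969]
100 433 [0.5966 0.3287 0.1025] [0.046  0.0454 0.005 ] [0.5952 0.3247 0.1013]
118 3 [0.5832 0.3181 0.1223] [0.0072 0.0087 0.0029] [0.5837 0.3172 0.1219]
124 1836 [0.5963 0.3279 0.1276] [0.0358 0.0346 0.0048] [0.5962 0.3275 0.1287]
```

View pics/w8.png

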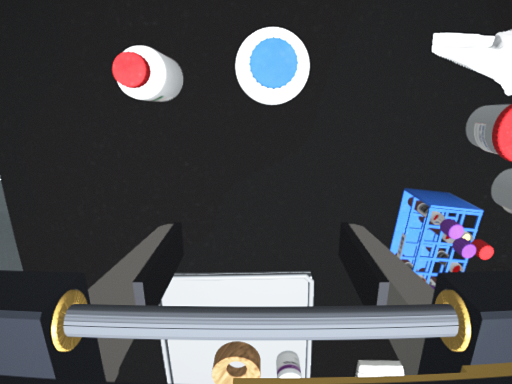

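```bash
python3 -m pendant '[[[0.55,-4.1,0],[0.007,0,-0.017]],[[0.5,-4.1,0],[0,0,0]],[[0,-2.2,0],[0,0,0]],[[0,0,0],[0,0,0]],[[0,0,0],[0,0,0]]]' 9.1
python3 -m pendant '[[[0,0,3],[0,0,0]],[[0,0,3],[0,0,0]],[[0,0,0],[0,0,0]],[[0,0,0],[0,0,0]]]'
```

```text
time_s: 24.65
tcp_pos: [0.6003, 0.3208, 0.2094]
eef_rot: [[1.0, -0.012, -0.001], [-0.012, -1.0, -0.003], [-0.001, 0.003, -1.0]]
contact_force: [0.5, -0.5, -0.4]
gripper_width: 0.091
time_s: 25.05
tcp_pos: [0.6031, 0.3128, 0.1509]
eef_rot: [[1.0, -0.02, 0.002], [-0.02, -1.0, -0.004], [0.003, 0.004, -1.0]]
contact_force: [0.0, 0.6, 0.7]
gripper_width: 0.0909
```

```bash
python3 -m pendant '[[[-0.65,-1.6,0],[0.004,-0.002,-0.02]],[[0,0,0],[0,0,0]],[[0,0,0],[0,0,0]],[[0,0,0],[0,0,0]]]'
python3 -m pendant '[[[0,0,0],[0,0,0]]]'
```

```text
time_s: 25.45
tcp_pos: [0.5988, 0.3298, 0.1564]
eef_rot: [[1.0, 0.0, 0.007], [0.0, -1.0, 0.003], [0.007, -0.003, -1.0]]
contact_force: [-0.6, 0.1, -0.2]
gripper_width: 0.091
time_s: 25.55
tcp_pos: [0.5991, 0.33, 0.1571]
eef_rot: [[1.0, 0.001, 0.008], [0.001, -1.0, 0.003], [0.008, -0.003, -1.0]]
contact_force: [-0.1, 0.6, 0.4]
gripper_width: 0.0905
```

```bash
python3 -m pendant '[[[-0.25,0.15,0],[-0.003,-0.008,0]],[[0,0,0],[0,0,0]],[[0,0,2],[0,0,0]],[[0,0,1.5],[0,0,0]],[[0,0,0],[0,0,0]]]'
python3 -m pendant '[[[0,0,0],[0,0,0]]]'
```

```text
time_s: 26.05
tcp_pos: [0.5972, 0.3284, 0.122]
eef_rot: [[1.0, 0.0, 0.001], [0.0, -1.0, 0.0], [0.001, -0.0, -1.0]]
contact_force: [-0.8, -0.1, -0.5]
gripper_width: 0.0916
time_s: 26.15
tcp_pos: [0.5971, 0.3283, 0.1218]
eef_rot: [[1.0, 0.0, 0.001], [0.0, -1.0, 0.0], [0.001, -0.0, -1.0]]
contact_force: [0.3, 0.4, 0.1]
gripper_width: 0.0911
```

```bash
python3 -m pendant '[[[0,0,2],[0,0,0]],[[0,0,2],[0,0,0]],[[0,0,1.3],[0,0,0]],[[0,0,0],[0,0,0]]]'
python3 -m pendant '[[[0,0,0],[0,0,0]]]'
```

```text
time_s: 26.55
tcp_pos: [0.5993, 0.3291, 0.0707]
eef_rot: [[1.0, 0.0, 0.006], [0.0, -1.0, 0.002], [0.006, -0.002, -1.0]]
contact_force: [-0.0, -0.3, 0.1]
gripper_width: 0.0906
time_s: 26.65
tcp_pos: [0.5998, 0.3292, 0.0714]
eef_rot: [[1.0, 0.0, 0.007], [0.0, -1.0, 0.002], [0.007, -0.002, -1.0]]
contact_force: [-0.1, 0.2, 0.6]
gripper_width: 0.0918
```

Good; small correction, then close.

```bash
python3 -m pendant '[[[-0.3,0.05,0.5],[-0.002,-0.007,0]],[[0,0,0],[0,0,0]],[[0,0,0],[0,0,0]],[[0,0,0],[0,0,0]],[[0,0,0],[0,0,0]]]' 5
python3 -m pendant '[[[0,0,0],[0,0,0]],[[0,0,0],[0,0,0]]]'
```

```text
time_s: 27.15
tcp_pos: [0.5982, 0.3294, 0.0694]
eef_rot: [[1.0, 0.001, 0.003], [0.001, -1.0, 0.002], [0.003, -0.002, -1.0]]
contact_force: [-0.4, 0.5, -1.2]
gripper_width: 0.0596
time_s: 27.35
tcp_pos: [0.5982, 0.3294, 0.0693]
eef_rot: [[1.0, 0.001, 0.003], [0.001, -1.0, 0.002], [0.003, -0.002, -1.0]]
contact_force: [-1.4, -0.2, -0.5]
gripper_width: 0.0596
```

```bash
python3 -m pendant '[[[0,0,-2],[0,0,0]],[[0,0,-3],[0,0,0]],[[0,0,-3],[0,0,0]],[[-0.6,4,0],[0,0,0]],[[-0.7,4,0],[0,0,0]]]' 4.5
python3 -m pendant '[[[-0.7,4,0],[0,0,0]],[[-0.7,4,0],[0,0,0]],[[-0.7,4,0],[0,0,0]],[[-0.7,4,0],[0,0,0]],[[0,0,0],[0,0,0]]]'
python3 -m pendant '[[[0,0,0],[0,0,0]]]'
```

```text
time_s: 27.85
tcp_pos: [0.5826, 0.2507, 0.1485]
eef_rot: [[1.0, 0.007, -0.002], [0.007, -1.0, 0.0], [-0.002, -0.0, -1.0]]
contact_force: [0.7, -0.7, -2.9]
gripper_width: 0.0597
time_s: 28.35
tcp_pos: [0.5526, 0.081, 0.1478]
eef_rot: [[1.0, 0.004, -0.003], [0.004, -1.0, -0.002], [-0.003, 0.002, -1.0]]
contact_force: [0.7, 0.5, -1.8]
gripper_width: 0.0594
time_s: 28.45
tcp_pos: [0.5523, 0.0805, 0.1476]
eef_rot: [[1.0, 0.003, -0.003], [0.002, -1.0, -0.001], [-0.003, 0.001, -1.0]]
contact_force: [0.4, -0.5, -2.2]
gripper_width: 0.0593
```

```bash
python3 -m pendant '[[[-0.2,2.5,0],[0,0,0]],[[-0.2,2.3,0],[0,0,0]],[[0,0,0],[0,0,0]],[[0,0,2],[0,0,0]],[[0,0,2],[0,0,0]]]'
python3 -m pendant '[[[0,0,0],[0,0,0]],[[0,0,0],[0,0,0]]]'
```

```text
time_s: 28.95
tcp_pos: [0.5515, 0.0361, 0.1094]
eef_rot: [[1.0, 0.007, 0.003], [0.007, -1.0, -0.0], [0.003, 0.0, -1.0]]
contact_force: [-0.3, 0.3, -3.2]
gripper_width: 0.0596
time_s: 29.15
tcp_pos: [0.5497, 0.0391, 0.107]
eef_rot: [[1.0, 0.01, -0.002], [0.01, -1.0, 0.002], [-0.002, -0.002, -1.0]]
contact_force: [-0.2, -0.3, -2.2]
gripper_width: 0.0597
```

```bash
python3 -m pendant '[[[-0.15,0.6,1],[-0.002,0.002,0.01]],[[0,0,0],[0,0,0]],[[0,0,1],[0,0,0]],[[0,0,0.5],[0,0,0]],[[0,0,0],[0,0,0]]]'
python3 -m pendant '[[[0,0,0],[0,0,0]]]'
```

```text
time_s: 29.65
tcp_pos: [0.5499, 0.0338, 0.0824]
eef_rot: [[1.0, 0.001, 0.004], [0.001, -1.0, -0.001], [0.004, 0.001, -1.0]]
contact_force: [-0.0, -0.1, -2.5]
gripper_width: 0.0598
time_s: 29.75
tcp_pos: [0.5498, 0.0338, 0.0823]
eef_rot: [[1.0, 0.001, 0.004], [0.001, -1.0, -0.001], [0.004, 0.001, -1.0]]
contact_force: [-0.5, -0.5, -1.7]
gripper_width: 0.0599
```

```bash
python3 -m pendant '[[[-0.2,0.1,0.6],[0,0,0]],[[0,0,0],[0,0,0]],[[0,0,0.3],[0,0,0]],[[0,0,0],[0,0,0]]]'
python3 -m pendant '[[[0,0,0.05],[0,0,0]],[[0,0,0],[0,0,0]]]'
```

```text
time_s: 30.15
tcp_pos: [0.548, 0.0326, 0.073]
eef_rot: [[1.0, 0.0, 0.004], [0.0, -1.0, -0.001], [0.004, 0.001, -1.0]]
contact_force: [0.3, 0.3, -2.1]
gripper_width: 0.0597
time_s: 30.35
tcp_pos: [0.5481, 0.0325, 0.0725]
eef_rot: [[1.0, 0.0, 0.005], [0.0, -1.0, -0.001], [0.005, 0.001, -1.0]]
contact_force: [-0.4, 0.0, -3.0]
gripper_width: 0.0598
```

```bash
python3 -m pendant '[[[0,0,0.05],[0,0,0]],[[0,0,0],[0,0,0]]]'
python3 -m pendant '[[[0,0,0],[0,0,0]],[[0,0,0],[0,0,0]],[[0,0,0],[0,0,0]]]' 8.5
python3 -m pendant '[[[0,0,-3],[0,0,0]],[[0,0,-4.5],[0,0,0]],[[0,0,-4.5],[0,0,0]],[[0,4,-2],[0,0,0]],[[0,4,0],[0,0,0]]]' 9
python3 -m pendant '[[[-0.9,4,0],[0,0,0]],[[-0.9,4,0],[0,0,0]],[[-0.9,4,0],[0,0,0]],[[-0.9,4,0],[0,0,0]],[[-0.9,4,0],[0,0,0]]]' 5
python3 -m pendant '[[[-0.9,3,0],[0,0,0]],[[0,0,0],[0,0,0]],[[0,0,0],[0,0,0]]]'
python3 snap.py wrist w9; python3 snap.py scene s9; python3 snap.py top t9
python3 - <<'E'
from h import *
p,d,T,K,D=load('w9.npz');C=cloud(d,T,K,D);C[d==0]=np.nan
x,y,z=C[...,0],C[...,1],C[...,2]
def b(n,cx,cy,r,a,c):
    m=(z>a)&(z<c)&(np.hypot(x-cx,y-cy)<r);P=C[m]
    if len(P):print(n,m.sum(),((P.max(0)+P.min(0))/2).round(4),(P.max(0)-P.min(0)).round(4),P.mean(0).round(4))
b('stop',.475,-.353,.03,.11,.122)
b('amb',.548,-.134,.03,.102,.112)
p,d,T,K,D=load('t9.npz');C=cloud(d,T,K,D);C[d==0]=np.nan
x,y,z=C[...,0],C[...,1],C[...,2]
b('blue',.548,.032,.03,.123,.14)
b('ring',.548,-.053,.05,.025,.038)
p=cv2.imread('pics/s9.png');cv2.imwrite('pics/s9b.png',cv2.resize(p[100:290,190:390],None,fx=3.5,fy=3.1,interpolation=cv2.INTER_CUBIC))
E
```

```text
time_s: 30.55
tcp_pos: [0.5484, 0.0325, 0.0723]
eef_rot: [[1.0, 0.0, 0.005], [0.0, -1.0, -0.001], [0.005, 0.001, -1.0]]
contact_force: [-0.2, -0.6, -2.5]
gripper_width: 0.0599
time_s: 30.85
tcp_pos: [0.5497, 0.0323, 0.0736]
eef_rot: [[1.0, 0.0, 0.008], [0.0, -1.0, -0.001], [0.008, 0.001, -1.0]]
contact_force: [0.4, -0.3, -0.5]
gripper_width: 0.0816
time_s: 31.35
tcp_pos: [0.5483, -0.0455, 0.2192]
eef_rot: [[1.0, 0.008, 0.007], [0.008, -1.0, -0.001], [0.007, 0.001, -1.0]]
contact_force: [1.5, 0.0, -0.6]
gripper_width: 0.09
time_s: 31.85
tcp_pos: [0.5056, -0.254, 0.2242]
eef_rot: [[1.0, 0.01, 0.017], [0.01, -1.0, -0.006], [0.017, 0.006, -1.0]]
contact_force: [0.5, 0.7, -0.3]
gripper_width: 0.0522
time_s: 32.15
tcp_pos: [0.4951, -0.2905, 0.225]
eef_rot: [[1.0, 0.003, 0.018], [0.003, -1.0, -0.008], [0.018, 0.008, -1.0]]
contact_force: [0.6, 0.6, -0.8]
gripper_width: 0.0502
stop 561 [ 0.4755 -0.3534  0.1141] [0.0242 0.0251 0.008 ] [ 0.4755 -0.3522  0.1157]
amb 626 [ 0.5492 -0.1427  0.1055] [0.0308 0.0153 0.0068] [ 0.5488 -0.1419  0.1063]
blue 106 [0.5457 0.03   0.1309] [0.0339 0.0343 0.0148] [0.5451 0.0289 0.1325]
ring 212 [ 0.5463 -0.0534  0.0309] [0.0655 0.0643 0.0116] [ 0.5463 -0.0543  0.0313]
```

View pics/w9.png

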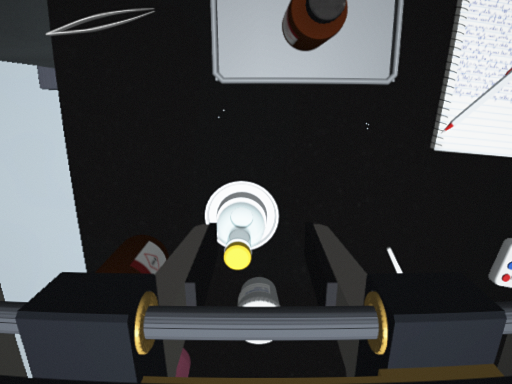

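View pics/s9b.png

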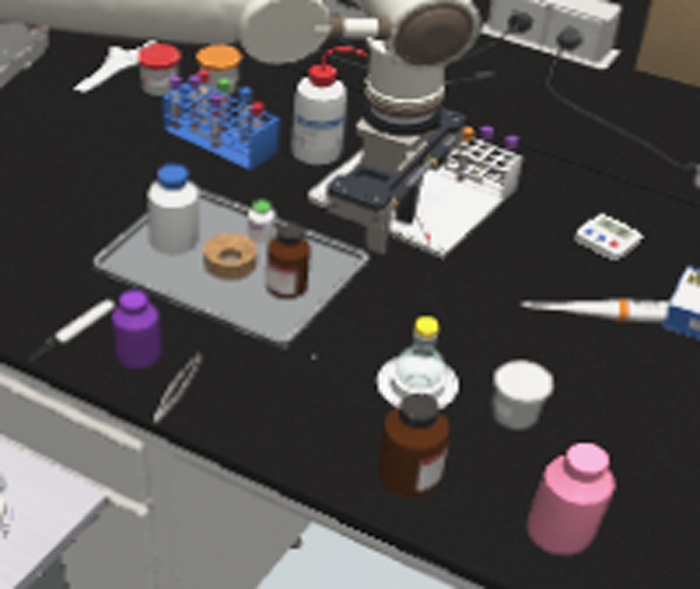

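The three bottles and the ring stand correctly. The flask stopper is at wrist pixel (237,257), centre (0.4755, -0.3535).

```bash
python3 -m pendant '[[[-0.9,3.1,0],[0.008,-0.018,0.003]],[[-0.9,3.1,0],[0,0,0]],[[0,0,0],[0,0,0]],[[0,0,2.5],[0,0,0]],[[0,0,2.5],[0,0,0]]]' 5
python3 -m pendant '[[[0,0,0],[0,0,0]],[[0,0,0],[0,0,0]]]'
```

```text
time_s: 32.8
tcp_pos: [0.4829, -0.3484, 0.1788]
eef_rot: [[1.0, 0.013, 0.006], [0.013, -1.0, -0.005], [0.006, 0.005, -1.0]]
contact_force: [0.2, 0.1, -0.5]
gripper_width: 0.0499
time_s: 33.0
tcp_pos: [0.4827, -0.3441, 0.1761]
eef_rot: [[1.0, 0.016, 0.002], [0.016, -1.0, 0.0], [0.002, -0.0, -1.0]]
contact_force: [-0.3, -0.4, 0.2]
gripper_width: 0.05
```

```bash
python3 -m pendant '[[[-0.7,0.95,0],[0,-0.002,0.016]],[[0,0,0],[0,0,0]],[[0,0,2],[0,0,0]],[[0,0,1.5],[0,0,0]],[[0,0,0],[0,0,0]]]'
python3 -m pendant '[[[0,0,0],[0,0,0]]]'
```

```text
time_s: 33.5
tcp_pos: [0.4781, -0.3559, 0.1461]
eef_rot: [[1.0, -0.001, 0.007], [-0.001, -1.0, -0.007], [0.007, 0.007, -1.0]]
contact_force: [-1.3, 1.2, 1.0]
gripper_width: 0.0501
time_s: 33.6
tcp_pos: [0.4783, -0.3562, 0.1466]
eef_rot: [[1.0, -0.001, 0.007], [-0.001, -1.0, -0.007], [0.007, 0.007, -1.0]]
contact_force: [0.5, -0.2, 0.5]
gripper_width: 0.0498
```

```bash
python3 -m pendant '[[[-0.28,-0.27,0],[0.007,-0.007,0]],[[0,0,0],[0,0,0]],[[0,0,1.3],[0,0,0]],[[0,0,0],[0,0,0]],[[0,0,0],[0,0,0]]]'
python3 -m pendant '[[[0,0,0],[0,0,0]]]'
```

```text
time_s: 34.1
tcp_pos: [0.4761, -0.3541, 0.1347]
eef_rot: [[1.0, -0.001, 0.002], [-0.001, -1.0, -0.002], [0.002, 0.002, -1.0]]
contact_force: [1.2, -0.3, 0.3]
gripper_width: 0.0497
time_s: 34.2
tcp_pos: [0.4759, -0.3539, 0.1345]
eef_rot: [[1.0, -0.001, 0.001], [-0.001, -1.0, -0.001], [0.001, 0.001, -1.0]]
contact_force: [-0.4, -0.4, -0.6]
gripper_width: 0.05
```

```bash
python3 -m pendant '[[[0,0,2],[0,0,0]],[[0,0,2],[0,0,0]],[[0,0,0],[0,0,0]],[[0,0,0],[0,0,0]]]'
python3 -m pendant '[[[0,0,0],[0,0,0]]]'
```

```text
time_s: 34.6
tcp_pos: [0.477, -0.355, 0.0954]
eef_rot: [[1.0, -0.0, 0.003], [-0.0, -1.0, -0.004], [0.003, 0.004, -1.0]]
contact_force: [0.4, 0.0, -0.6]
gripper_width: 0.0499
time_s: 34.7
tcp_pos: [0.4773, -0.3553, 0.0961]
eef_rot: [[1.0, -0.0, 0.004], [-0.0, -1.0, -0.004], [0.004, 0.004, -1.0]]
contact_force: [-0.9, -0.0, 0.5]
gripper_width: 0.0504
```

```bash
python3 -m pendant '[[[-0.17,-0.17,0.7],[0.004,-0.004,0]],[[0,0,0],[0,0,0]],[[0,0,0],[0,0,0]]]'
python3 -m pendant '[[[0,0,0],[0,0,0]],[[0,0,0],[0,0,0]],[[0,0,0],[0,0,0]],[[0,0,0],[0,0,0]],[[0,0,0],[0,0,0]]]' 1.5
```

```text
time_s: 35.0
tcp_pos: [0.4765, -0.3546, 0.091]
eef_rot: [[1.0, -0.0, 0.002], [-0.0, -1.0, -0.003], [0.002, 0.003, -1.0]]
contact_force: [0.2, -0.1, 0.4]
gripper_width: 0.05
time_s: 35.5
tcp_pos: [0.4761, -0.3548, 0.0916]
eef_rot: [[1.0, -0.0, 0.001], [-0.0, -1.0, -0.003], [0.001, 0.003, -1.0]]
contact_force: [-1.1, -0.3, -0.1]
gripper_width: 0.0244
```

```bash
python3 -m pendant '[[[0,0,-1.5],[0,0,0]],[[0,0,-3],[0,0,0]],[[0,0,-3.5],[0,0,0]],[[0,0,-3.5],[0,0,0]],[[0,0,-2.8],[0,0,0]]]'
python3 -m pendant '[[[0,0,0],[0,0,0]],[[0.9,-3.8,0],[0,0,0]],[[0.9,-3.8,0],[0,0,0]],[[0.9,-3.8,0],[0,0,0]],[[0.9,-3.8,0],[0,0,0]]]'
python3 -m pendant '[[[0.9,-3.8,0],[0,0,0]],[[0.9,-3.8,0],[0,0,0]],[[0.9,-3.8,0],[0,0,0]],[[0,0,0],[0,0,0]],[[0,0,0],[0,0,0]]]'
python3 -m pendant '[[[0,0,0],[0,0,0]]]'
```

```text
time_s: 36.0
tcp_pos: [0.4739, -0.3513, 0.2365]
eef_rot: [[1.0, -0.0, -0.005], [-0.0, -1.0, 0.006], [-0.005, -0.006, -1.0]]
contact_force: [0.6, -0.0, -1.8]
gripper_width: 0.0243
time_s: 36.5
tcp_pos: [0.5113, -0.2005, 0.2393]
eef_rot: [[1.0, -0.009, 0.001], [-0.009, -1.0, -0.002], [0.001, 0.002, -1.0]]
contact_force: [0.5, 0.2, -1.5]
gripper_width: 0.0246
time_s: 37.0
tcp_pos: [0.5371, -0.0757, 0.232]
eef_rot: [[1.0, -0.003, -0.007], [-0.003, -1.0, 0.004], [-0.007, -0.004, -1.0]]
contact_force: [-0.1, -0.4, -1.7]
gripper_width: 0.0246
time_s: 37.1
tcp_pos: [0.5366, -0.076, 0.231]
eef_rot: [[1.0, -0.003, -0.008], [-0.003, -1.0, 0.005], [-0.008, -0.005, -1.0]]
contact_force: [-0.2, 0.0, -0.9]
gripper_width: 0.0243
```

```bash
python3 -m pendant '[[[1.1,-2.2,0],[-0.005,0.008,-0.003]],[[0,0,0],[0,0,0]],[[0,0,0],[0,0,0]],[[0,0,0],[0,0,0]]]'
python3 -m pendant '[[[0,0,0],[0,0,0]]]'; python3 snap.py wrist w10
python3 - <<'E'
from h import *
p,d,T,K,D=load('w10.npz');C=cloud(d,T,K,D);C[d==0]=np.nan
x,y,z=C[...,0],C[...,1],C[...,2]
def b(n,cx,cy,r,a,c):
    m=(z>a)&(z<c)&(np.hypot(x-cx,y-cy)<r);P=C[m]
    if len(P):print(n,m.sum(),((P.max(0)+P.min(0))/2).round(4),(P.max(0)-P.min(0)).round(4),P.mean(0).round(4))
b('blue',.548,.03,.03,.123,.14)
b('ring',.548,-.053,.05,.025,.038)
b('stop',.548,-.054,.03,.25,.27)
E
```

```text
time_s: 37.5
tcp_pos: [0.5467, -0.0586, 0.2294]
eef_rot: [[1.0, -0.007, -0.002], [-0.007, -1.0, -0.001], [-0.002, 0.001, -1.0]]
contact_force: [-0.3, -0.1, -1.1]
gripper_width: 0.0243
time_s: 37.6
tcp_pos: [0.5465, -0.0596, 0.2293]
eef_rot: [[1.0, -0.008, -0.003], [-0.008, -1.0, -0.002], [-0.003, 0.002, -1.0]]
contact_force: [0.3, -0.4, -0.9]
gripper_width: 0.0247
blue 1675 [0.547  0.0309 0.1317] [0.0347 0.0347 0.0056] [0.5469 0.0309 0.1318]
ring 1222 [ 0.5472 -0.0456  0.0295] [0.0646 0.0521 0.009 ] [ 0.5478 -0.0423  0.0303]
stop 3712 [ 0.5468 -0.0589  0.26  ] [0.0565 0.0256 0.02  ] [ 0.5467 -0.0541  0.2571]
```

View pics/w10.png

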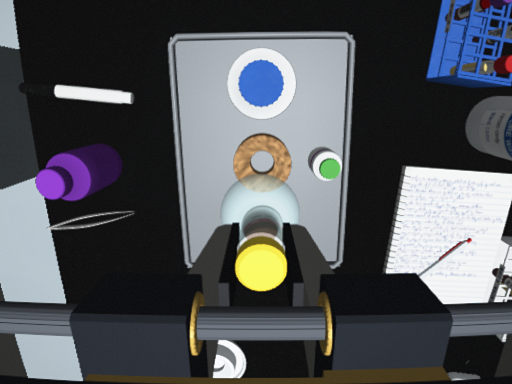

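```bash
python3 -m pendant '[[[0.1,-0.6,0],[-0.002,0.003,-0.008]],[[0,0,0],[0,0,0]],[[0,0,2],[0,0,0]],[[0,0,2],[0,0,0]],[[0,0,2],[0,0,0]]]'
python3 -m pendant '[[[0,0,0],[0,0,0]],[[0,0,0],[0,0,0]]]'
```

```text
time_s: 38.15
tcp_pos: [0.5505, -0.0548, 0.1721]
eef_rot: [[1.0, 0.0, 0.01], [0.0, -1.0, -0.007], [0.01, 0.007, -1.0]]
contact_force: [-0.8, -0.1, -1.6]
gripper_width: 0.0245
time_s: 38.35
tcp_pos: [0.5488, -0.0541, 0.1698]
eef_rot: [[1.0, 0.001, 0.004], [0.001, -1.0, -0.005], [0.004, 0.005, -1.0]]
contact_force: [0.3, 0.8, -0.8]
gripper_width: 0.0244
```

```bash
python3 -m pendant '[[[-0.12,-0.05,1.5],[0.005,-0.004,0]],[[0,0,1.5],[0,0,0]],[[0,0,1],[0,0,0]],[[0,0,0],[0,0,0]],[[0,0,0],[0,0,0]]]'
python3 -m pendant '[[[0,0,0],[0,0,0]]]'
```

```text
time_s: 38.85
tcp_pos: [0.5488, -0.054, 0.1286]
eef_rot: [[1.0, 0.001, 0.003], [0.001, -1.0, -0.001], [0.003, 0.001, -1.0]]
contact_force: [-0.1, -0.6, -0.6]
gripper_width: 0.0243
time_s: 38.95
tcp_pos: [0.5489, -0.054, 0.1286]
eef_rot: [[1.0, 0.001, 0.003], [0.001, -1.0, -0.001], [0.003, 0.001, -1.0]]
contact_force: [-0.1, -0.6, -2.0]
gripper_width: 0.0248
```

```bash
python3 -m pendant '[[[-0.13,-0.05,1],[0,-0.003,0]],[[0,0,0],[0,0,0]],[[0,0,1],[0,0,0]],[[0,0,0],[0,0,0]],[[0,0,0],[0,0,0]]]'
python3 -m pendant '[[[0,0,0],[0,0,0]]]'
```

```text
time_s: 39.45
tcp_pos: [0.5483, -0.0537, 0.1079]
eef_rot: [[1.0, 0.001, 0.002], [0.001, -1.0, -0.002], [0.002, 0.002, -1.0]]
contact_force: [0.1, 0.6, -1.4]
gripper_width: 0.0243
time_s: 39.55
tcp_pos: [0.5482, -0.0536, 0.1078]
eef_rot: [[1.0, 0.001, 0.002], [0.001, -1.0, -0.002], [0.002, 0.002, -1.0]]
contact_force: [-0.6, -0.2, -0.7]
gripper_width: 0.0244
```

```bash
python3 -m pendant '[[[-0.07,0,0.3],[0.002,-0.002,0]],[[0,0,0],[0,0,0]],[[0,0,0.2],[0,0,0]],[[0,0,0],[0,0,0]]]'
python3 -m pendant '[[[0,0,0.1],[0,0,0]],[[0,0,0],[0,0,0]]]'
```

```text
time_s: 39.95
tcp_pos: [0.5478, -0.0538, 0.1029]
eef_rot: [[1.0, 0.001, 0.001], [0.001, -1.0, 0.0], [0.001, -0.0, -1.0]]
contact_force: [-0.6, -0.5, -1.9]
gripper_width: 0.0247
time_s: 40.15
tcp_pos: [0.5479, -0.0538, 0.1019]
eef_rot: [[1.0, 0.001, 0.001], [0.001, -1.0, 0.0], [0.001, -0.0, -1.0]]
contact_force: [1.1, -0.3, -1.4]
gripper_width: 0.0244
```

```bash
python3 -m pendant '[[[0,0,0.05],[0,0,0]],[[0,0,0],[0,0,0]]]'
python3 -m pendant '[[[0,0,0.05],[0,0,0]],[[0,0,0],[0,0,0]]]'
python3 -m pendant '[[[0,0,0],[0,0,0]],[[0,0,0],[0,0,0]]]'
```

```text
time_s: 40.35
tcp_pos: [0.548, -0.0539, 0.1014]
eef_rot: [[1.0, 0.001, 0.001], [0.001, -1.0, 0.0], [0.001, -0.0, -1.0]]
contact_force: [0.1, -0.2, -2.1]
gripper_width: 0.0243
time_s: 40.55
tcp_pos: [0.5482, -0.0538, 0.1014]
eef_rot: [[1.0, 0.001, 0.001], [0.001, -1.0, 0.0], [0.001, -0.0, -1.0]]
contact_force: [0.5, 0.4, -1.0]
gripper_width: 0.0247
time_s: 40.75
tcp_pos: [0.5482, -0.0538, 0.1013]
eef_rot: [[1.0, 0.001, 0.001], [0.001, -1.0, 0.0], [0.001, -0.0, -1.0]]
contact_force: [-0.5, -0.0, -0.8]
gripper_width: 0.0242
```

```bash
python3 -m pendant '[[[0,0,0.08],[0,0,0]],[[0,0,0],[0,0,0]]]'
python3 -m pendant '[[[0,0,0.06],[0,0,0]],[[0,0,0],[0,0,0]]]'
python3 -m pendant '[[[0,0,0],[0,0,0]],[[0,0,0],[0,0,0]]]'
```

```text
time_s: 40.95
tcp_pos: [0.5485, -0.0538, 0.1013]
eef_rot: [[1.0, 0.001, 0.002], [0.001, -1.0, 0.0], [0.002, -0.0, -1.0]]
contact_force: [-0.9, 0.5, -1.1]
gripper_width: 0.0242
time_s: 41.15
tcp_pos: [0.5486, -0.0538, 0.1013]
eef_rot: [[1.0, 0.001, 0.002], [0.001, -1.0, 0.0], [0.002, -0.0, -1.0]]
contact_force: [-1.4, -0.0, 0.8]
gripper_width: 0.0241
time_s: 41.35
tcp_pos: [0.5486, -0.0538, 0.1012]
eef_rot: [[1.0, 0.001, 0.002], [0.001, -1.0, 0.0], [0.002, -0.0, -1.0]]
contact_force: [-2.0, 1.1, 2.4]
gripper_width: 0.0242
```

The vertical motion has stopped and the force has turned to a light upward push, so it is seated. Releasing gently.

```bash
python3 -m pendant '[[[0,0,0],[0,0,0]],[[0,0,0],[0,0,0]],[[0,0,0],[0,0,0]],[[0,0,0],[0,0,0]]]' 5
python3 -m pendant '[[[0,0,-2],[0,0,0]],[[0,0,-3],[0,0,0]],[[0,0,-4],[0,0,0]],[[0,0,-4],[0,0,0]],[[0,4,0],[0,0,0]]]'
python3 -m pendant '[[[-1,4,-1],[0,0,0]],[[-1,4,0],[0,0,0]],[[-1,4,0],[0,0,0]],[[-1,4,0],[0,0,0]],[[-1,4,0],[0,0,0]]]'
python3 -m pendant '[[[-1,4,0],[0,0,0]],[[-1,4,0],[0,0,0]],[[0,0,0],[0,0,0]],[[0,0,0],[0,0,0]],[[0,0,0],[0,0,0]]]'
python3 snap.py scene s11; python3 snap.py top t11; python3 snap.py wrist w11
python3 - <<'E'
from h import *
def b(n,cx,cy,r,a,c):
    m=(z>a)&(z<c)&(np.hypot(x-cx,y-cy)<r);P=C[m]
    if len(P):print(n,m.sum(),((P.max(0)+P.min(0))/2).round(4),(P.max(0)-P.min(0)).round(4),P.mean(0).round(4))
for f in ('t11','t0'):
  p,d,T,K,D=load({'t11':'t11.npz','t0':'top0.npz'}[f]);C=cloud(d,T,K,D);C[d==0]=np.nan
  x,y,z=C[...,0],C[...,1],C[...,2]
  b('blue',.548,.032,.03,.123,.14);b('amb',.548,-.134,.03,.1,.118);b('green',.6175,-.053,.025,.053,.07)
  b('stop',.548,-.053,.03,.118,.135);b('ring',.548,-.053,.045,.025,.038)
  b('red',.476,.327,.03,.085,.105);b('cup',.496,-.467,.05,.058,.072)
p=cv2.imread('pics/s11.png');cv2.imwrite('pics/s11b.png',cv2.resize(p[100:290,190:390],None,fx=3.5,fy=3.1,interpolation=cv2.INTER_CUBIC))
p=cv2.imread('pics/t11.png');cv2.imwrite('pics/t11b.png',cv2.resize(p[100:260,100:400],None,fx=2.6,fy=2.6,interpolation=cv2.INTER_CUBIC))
E
```

```text
time_s: 41.75
tcp_pos: [0.5489, -0.0541, 0.1008]
eef_rot: [[1.0, 0.001, 0.003], [0.001, -1.0, -0.0], [0.003, 0.0, -1.0]]
contact_force: [-0.6, -0.2, -0.1]
gripper_width: 0.0497
time_s: 42.25
tcp_pos: [0.5474, -0.0912, 0.2334]
eef_rot: [[1.0, 0.006, -0.001], [0.006, -1.0, 0.002], [-0.001, -0.002, -1.0]]
contact_force: [0.0, -1.2, 0.5]
gripper_width: 0.0502
time_s: 42.75
tcp_pos: [0.4991, -0.2982, 0.2468]
eef_rot: [[1.0, 0.011, 0.005], [0.011, -1.0, -0.002], [0.005, 0.002, -1.0]]
contact_force: [0.1, -0.3, -0.0]
gripper_width: 0.0499
time_s: 43.25
tcp_pos: [0.4767, -0.386, 0.2461]
eef_rot: [[1.0, 0.004, 0.005], [0.004, -1.0, -0.003], [0.005, 0.003, -1.0]]
contact_force: [-0.1, 0.5, -0.2]
gripper_width: 0.0499
blue 106 [0.5459 0.0284 0.1307] [0.0338 0.0312 0.015 ] [0.5448 0.0284 0.1324]
amb 75 [ 0.5474 -0.1367  0.107 ] [0.0298 0.0255 0.013 ] [ 0.5471 -0.1366  0.1071]
green 35 [ 0.6169 -0.0548  0.0598] [0.0198 0.0201 0.0133] [ 0.6166 -0.0535  0.0605]
stop 50 [ 0.5461 -0.0503  0.1268] [0.0248 0.022  0.0101] [ 0.5453 -0.0511  0.1262]
ring 76 [ 0.5423 -0.0535  0.0316] [0.0579 0.0643 0.0107] [ 0.5329 -0.056   0.0323]
red 71 [0.4776 0.3281 0.093 ] [0.0278 0.0277 0.0135] [0.4768 0.3271 0.0941]
red 72 [0.4774 0.3278 0.0927] [0.0288 0.0273 0.0131] [0.4764 0.3271 0.0941]
cup 284 [ 0.4964 -0.4666  0.0639] [0.0613 0.0607 0.0113] [ 0.4957 -0.4667  0.0643]
```

View pics/s11b.png

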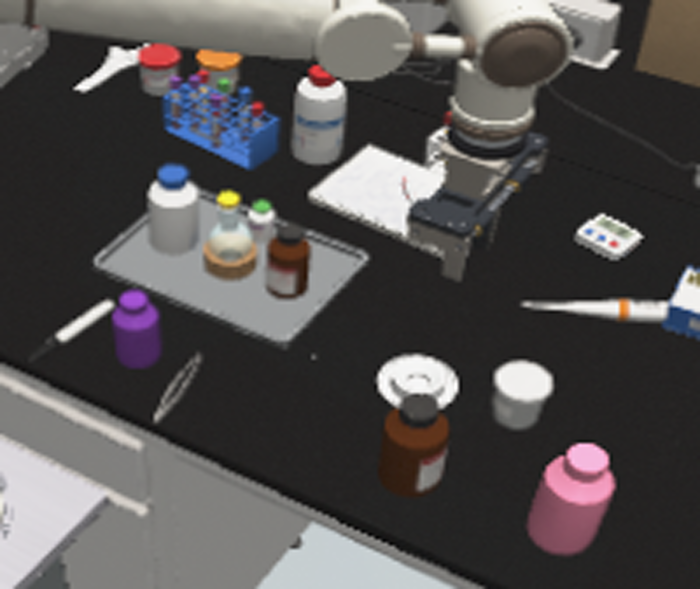

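View pics/t11b.png

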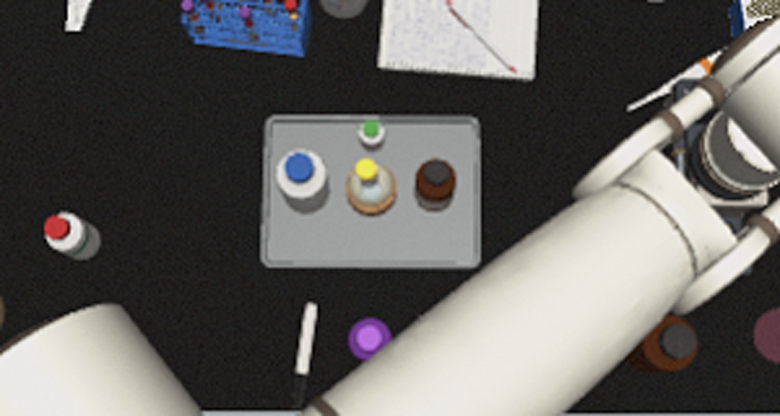

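Everything is in place: the stopper is centred over the ring, the bottles stand clear, and the red bottle and cup haven't moved. Handing in.

```bash
python3 -c "
from station import bot
print(bot.finish_job(),bot.observe()['time_s'])"
```

```text
the job is handed in; nothing more can be done
the job is handed in; nothing more can be done
```

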